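Right the toppled jar and the upturned pot in the glaze tray

TASK

In the long wooden tray one lidded jar has tipped over on its side and the plain open pot stands upside down. Stand the jar upright on its base and turn the pot the right way up, mouth upward, so that both stand freely on the tray's floor inside its rails; leave the two small jars standing between them where they are.

Things in the scene. Friction and masses are not known exactly. Their poses are not given: they have to be found in the camera images.
- tray: Fixed plywood tray, 126 mm wide (its x) and 316 mm long (its y). Origin at the centre of its underside, z up. Floor 6 mm thick; rails and end stops 8 mm wide round the edge, top 15 mm above the table (9 mm above the floor). Inside 110 x 300 mm.
- jar: Jar with screw cap lying on its side in one half of the tray, 62 mm long: body 42 mm diameter for 46 mm from the base, then a cap of 38 mm diameter. It can roll. Origin on its axis at mid-length, 31 mm from the base; its z axis points from base to cap. About 0.11 kg. At the start it lies along the tray within 0.2 rad, cap towards the tray's +y end.
- pot: Plain pale open pot standing upside down in the other half of the tray, round, 56 mm diameter, 51 mm high, wall about 5 mm, sides nearly straight. Origin at the centre of its base (outside), z axis points from base to mouth, so z points down at the start. About 0.14 kg.
- near_jar: Small jar with cap that stands in the middle of the tray, on the side of the robot; 38 mm diameter, 48 mm high. Origin at the centre of its base. Leave it alone.
- far_jar: Small jar with cap that stands in the middle of the tray beside the other, farther from the robot; 38 mm diameter, 48 mm high. Origin at the centre of its base. Leave it alone.
Mind the look-alikes: they are no part of the job. Leave any blue, green or purple look-alike of the jar alone.

How it is judged:
At the end, for the whole second after the job is handed in: The jar stands upright on its base and the pot stands on its base with its mouth upward (each within 0.12 rad of vertical, base on the tray's floor within 4 mm), both inside the tray's rails and at rest; the two small jars still stand upright in the tray (angle between each of jar, pot, near_jar, far_jar's own z axis and vertical below 0.12 rad and z of jar in the frame of tray between 0.033 and 0.041 m and x of jar in the frame of tray between -0.05 and 0.05 m and y of jar in the frame of tray between -0.15 and 0.15 m and linear speed of each of jar, pot, near_jar, far_jar below 0.02 m/s and z of pot in the frame of tray between 0.002 and 0.01 m and x of pot in the frame of tray between -0.05 and 0.05 m and y of pot in the frame of tray between -0.15 and 0.15 m and z of near_jar in the frame of tray between 0.002 and 0.01 m and x of near_jar in the frame of tray between -0.05 and 0.05 m and y of near_jar in the frame of tray between -0.15 and 0.15 m and z of far_jar in the frame of tray between 0.002 and 0.01 m and x of far_jar in the frame of tray between -0.05 and 0.05 m and y of far_jar in the frame of tray between -0.15 and 0.15 m); the robot touches nothing.
It fails at once if one of the two small standing jars is tipped (over 0.4 rad) or shifted more than 30 mm from where it stood (angle between any of near_jar, far_jar's own z axis and vertical above 0.4 rad or distance of any of near_jar, far_jar from where it was at the start of the episode above 0.03 m).
It also fails if it takes over 70 s, if anything falls off the work surface, if the arm or the gripper's body presses on something with over 40 N, if the wrist force passes 120 N, or if a joint passes its speed limit or range.

ROBOT

A 6-joint arm with a two-finger parallel gripper is mounted at the origin on the work surface; the furniture and walls round the work are solid. World frame = base frame: x ahead of the robot, y to its left, z up, the work surface at z = 0. Lengths are in m, angles in rad, forces in N, time in s.
With the tool pointing down it reaches from about 0.35 to 0.775 m from the base axis. Payload 5.5 kg.
Tool frame: the origin (TCP) lies between the finger pads; the fingertips stand 8 mm ahead of it and the grasp point (between the pads) lies 11 mm behind it; z points along the fingers, y is the line along which they close (so a half turn about z gives the same grasp; the last joint's range is limited). The gripper opens to 85 mm and grips with 20 to 120 N. Pads are 22 mm wide; open, the fingers measure 114 mm over their backs; the gripper's body (76 mm by 85 mm) begins 54 mm behind the grasp point. The pads swing forward as they close: fully open they stand 13 mm farther back than shut.
Start: joints at [1.045, 0.313, 0.046, 1.304, 0, 1.431], TCP at [0.216, 0.533, 0.218] pointing down, gripper open.
Joint ranges: [-2.76, 2.76], [-0.86, 1.69], [-1.03, 1.26], [-2.2, 2.34], [-1.47, 1.5], [-3.14, 3.14]. Speed limits (rad/s): [2.57, 2.57, 3.14, 3.14, 3.14, 3.14].

INTERFACE

Orientations are given as a unit quaternion [w, x, y, z].
In Python, from workcell import env gives the robot as it stands.
- The arm moves only by the tool move_arm, never from a script. Its argument "moves" is one flat list of numbers, 5 for each row, row after row: the shift along the world's x, y, z in m, then the turn about the world's z in rad, then the finger opening in m, from 0 to 0.0854. A call has 1 to 12 rows; each row is the pose to reach, as a shift and turn from the pose commanded when the call began; what a row does not reach only later rows make up. A row lasts 1/12 s, in which the tool goes at most 41.7 mm and 7.16 degrees, less where a joint would pass 70% of its speed; a pose out of reach is approached as far as the arm can. A call with a gripper value outside its range is refused whole. The fingers move at their own pace and stop on an object; "newtons" is the grip in N (left out, the last holds). Time passes only in rows, so rows that repeat a pose let the fingers close. It gives the time, the measured TCP pose, the force, the opening and the grip force at its end, in the units of the state.
- env.get_state(): the state, without advancing time (a new reading comes with each control period).
- env.read_camera(name): name is "scene" or "top" or "wrist"; returns a dict with "pixels" (400x640x3 uint8, red, green, blue), "camera_matrix" (3x3 intrinsics, pixels), "distortion" ([k1, k2, p1, p2, k3] as OpenCV has them; the pictures are not rectified), "rvec" (rotation vector, rad) and "tvec" (3), from world to camera coordinates, as OpenCV has them. Camera axes: x right, y down, z forward; pixel columns grow to the right and rows downward; lengths in m; the calibration is good to about 2 mm. A picture is of the moment at which its call begins. There is no depth.
- env.hand_in(): hands the job in; it is judged then, once.
The state is a dict: "clock": time; "joint_pos": joint angles; "qvel": joint speeds; "tau": joint torques, N m; "tcp_pos": TCP position; "orientation": TCP orientation; "wrist_force": force on the tool from outside, world axes, zero at the start; "ft_torque": the same for the moment, N m; "finger_gap": finger opening in m; "grip_force": force on a finger pad.
Only numpy, scipy, OpenCV 4.12 (cv2) and the standard library are available. Lean on these libraries where they do the work, as an engineer would, in place of code of your own. Each camera call takes 0.05 s, during which the arm holds its last target. There are 200 camera calls.

## Working session

There is one attempt and no reset: what is moved stays moved. The work goes in short steps, Python scripts to look and compute and a tool call to move; the robot and the scene stay as the last step left them, time stands still between calls to the robot, and variables do not carry over. Pictures are saved under pics/ and viewed, at most 10 in all, crops included, and the job is handed in when it is done.

Besides the shell and the picture viewer there is one more tool, called after ">>>" as name(argument=value, ...) on one line, values as JSON. move_arm: Moves the arm, as the interface text tells. Its arguments: {"type":"object","properties":{"moves":{"type":"array"},"newtons":{"type":"number"}},"required":["moves"]}

```bash
ls; mkdir -p pics
cat > h.py <<'E'
import numpy as np, cv2
from workcell import env
def cam(n):
    c=env.read_camera(n); return {k:np.array(v) for k,v in c.items()}
def ray(c,uv,z):
    p=cv2.undistortPoints(np.array(uv,float).reshape(-1,1,2),c['camera_matrix'],c['distortion']).reshape(-1,2)
    R=cv2.Rodrigues(c['rvec'])[0]; o=-R.T@c['tvec'].reshape(3)
    d=np.c_[p,np.ones(len(p))]@R
    return o+d*((z-o[2])/d[:,2])[:,None]
def proj(c,P): return cv2.projectPoints(np.array(P,float).reshape(-1,3),c['rvec'],c['tvec'],c['camera_matrix'],c['distortion'])[0].reshape(-1,2)
def save(n,im,s=1): cv2.imwrite('pics/'+n,cv2.resize(im[...,::-1],None,fx=s,fy=s))
E
python3 - <<'E'
from h import *
for n in ['scene','top']:
    c=cam(n); save(n+'0.png',c['pixels']); np.savez(n+'0.npz',**c)
s=env.get_state(); print({k:np.round(v,3) for k,v in s.items()})
E
```

```text
pics
{'clock': np.float64(0.1), 'joint_pos': array([ 1.045,  0.314,  0.045,  1.304, -0.   ,  1.431]), 'qvel': array([-0.001, -0.001,  0.003,  0.001,  0.   ,  0.   ]), 'tau': array([ 4.0000e-03, -4.8172e+01,  2.9924e+01,  1.3000e-02, -0.0000e+00,
        0.0000e+00]), 'tcp_pos': array([0.216, 0.532, 0.217]), 'orientation': array([-0.   ,  0.192,  0.981, -0.001]), 'wrist_force': array([ 0.325,  0.609, -0.896]), 'ft_torque': array([ 0.002, -0.   , -0.021]), 'grip_force': np.float64(0.0), 'finger_gap': np.float64(0.085)}
```

View pics/top0.png

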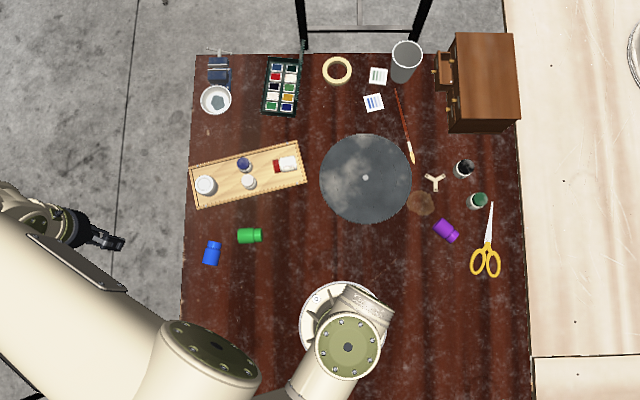

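View pics/scene0.png

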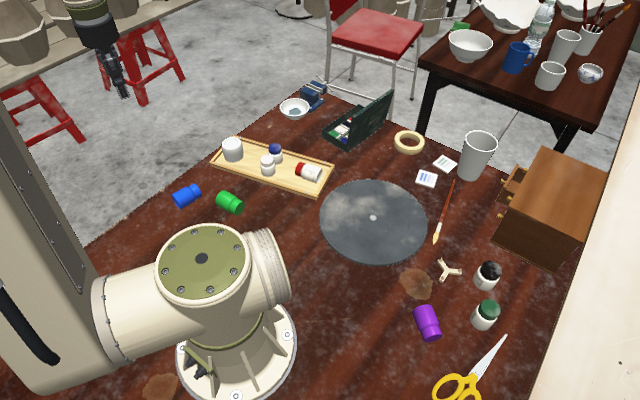

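Run:
```python
from h import *
c=dict(np.load('top0.npz')); im=c['pixels']
hsv=cv2.cvtColor(im,cv2.COLOR_RGB2HSV)
save('crop1.png',im[130:220,180:315],5.5)
m=((hsv[...,0]>10)&(hsv[...,0]<30)&(hsv[...,1]>50)&(hsv[...,2]>140)).astype(np.uint8)
def big(m,roi):
    k=np.zeros_like(m);x0,y0,x1,y1=roi;k[y0:y1,x0:x1]=m[y0:y1,x0:x1]
    cs=cv2.findContours(k,cv2.RETR_EXTERNAL,cv2.CHAIN_APPROX_NONE)[0];return max(cs,key=cv2.contourArea)
ct=big(m,(180,130,320,220)); r=cv2.minAreaRect(ct); b=cv2.boxPoints(r)
P=ray(c,b,.015);print('tray',b.round(1).tolist(),P.round(4).tolist(),P.mean(0).round(4),[np.linalg.norm(P[i]-P[i-1]).round(4) for i in range(4)])
w=((hsv[...,1]<45)&(hsv[...,2]>150)).astype(np.uint8)
red=(((hsv[...,0]<8)|(hsv[...,0]>172))&(hsv[...,1]>130)&(hsv[...,2]>110)).astype(np.uint8)
blue=((hsv[...,0]>105)&(hsv[...,0]<135)&(hsv[...,1]>80)).astype(np.uint8)
for n,mm,roi,z in [('pot',w,(185,165,225,205),.057),('near',w,(238,170,262,196),.054),('far',blue,(232,150,256,176),.054),('body',w,(275,150,302,180),.027),('cap',red,(268,155,290,178),.027)]:
    q=big(mm,roi); print(n,cv2.minAreaRect(q), ray(c,[cv2.minAreaRect(q)[0]],z).round(4), ray(c,cv2.boxPoints(cv2.minAreaRect(q)),z)[:,:2].round(4).tolist())
```

```text
tray [[185.60000610351562, 166.60000610351562], [296.5, 138.89999389648438], [307.20001220703125, 181.6999969482422], [196.39999389648438, 209.39999389648438]] [[0.4274, 0.44, 0.015], [0.5072, 0.1282, 0.015], [0.3842, 0.0965, 0.015], [0.3058, 0.4021, 0.015]] [0.4061 0.2667 0.015 ] [np.float64(0.1274), np.float64(0.3219), np.float64(0.127), np.float64(0.3155)]
pot ((204.0, 184.0), (18.0, 18.0), 90.0) [[0.3687 0.3714 0.057 ]] [[0.3935, 0.3975], [0.3934, 0.3481], [0.3442, 0.3456], [0.3441, 0.3946]]
near ((248.0, 181.0), (14.0, 14.0), 90.0) [[0.3776 0.253  0.054 ]] [[0.3968, 0.2727], [0.3968, 0.2348], [0.3586, 0.2335], [0.3585, 0.2712]]
far ((241.25003051757812, 164.25001525878906), (10.60660171508789, 7.071067810058594), 45.0) [[0.4238 0.2731 0.054 ]] [[0.4273, 0.2903], [0.4412, 0.2773], [0.4203, 0.256], [0.4065, 0.269]]
body ((287.36541748046875, 163.32693481445312), (14.120361328125, 17.062105178833008), 78.69007110595703) [[0.4332 0.1511 0.027 ]] [[0.4482, 0.1784], [0.4577, 0.1323], [0.4184, 0.124], [0.4089, 0.1698]]
cap ((275.9615478515625, 165.8076934814453), (12.551432609558105, 5.099019527435303), 78.69007110595703) [[0.4262 0.1825 0.027 ]] [[0.4423, 0.1932], [0.4451, 0.1794], [0.4102, 0.1718], [0.4074, 0.1855]]
```

View pics/crop1.png

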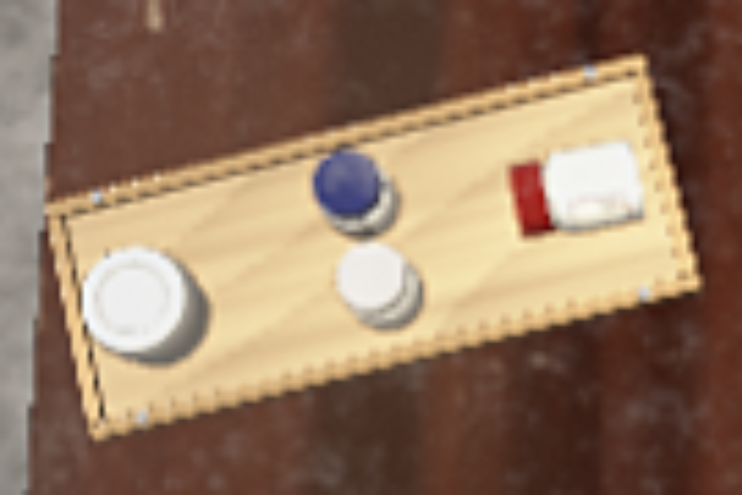

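Candidates (top image): red-cap/white jar lying in the tray (286,164); look-alikes blue (212,253), green (249,236), purple (446,231); the standing jars are near (248,181) and far (243,164). The crop confirms the red-capped one is lying in the tray with its cap towards the middle. The pot is at (204,184). The tray's yaw is about 0.25 rad.

Next I'll move above the jar for a closer look.

>>> move_arm(moves=[0.215, -0.377, 0.0, -0.954, 0.06, 0.215, -0.377, 0.0, -0.954, 0.06, 0.215, -0.377, 0.0, -0.954, 0.06, 0.215, -0.377, 0.0, -0.954, 0.06, 0.215, -0.377, 0.0, -0.954, 0.06, 0.215, -0.377, 0.0, -0.954, 0.06, 0.215, -0.377, 0.0, -0.954, 0.06, 0.215, -0.377, 0.0, -0.954, 0.06, 0.215, -0.377, 0.0, -0.954, 0.06, 0.215, -0.377, 0.0, -0.954, 0.06, 0.215, -0.377, 0.0, -0.954, 0.06, 0.215, -0.377, 0.0, -0.954, 0.06], newtons=20)

```text
clock: 1.1
tcp_pos: [0.4331, 0.1526, 0.2177]
orientation: [0.0, 0.623, 0.782, -0.0]
wrist_force: [0.6, -0.2, -0.6]
finger_gap: 0.0601
grip_force: 0.0
```

Run:
```python
from h import *
c=cam('wrist'); save('w1.png',c['pixels']); np.savez('w1.npz',**c)
s=env.get_state(); print(s['clock'],s['tcp_pos'],s['orientation'],s['finger_gap'])
```

```text
1.15 [0.43194376 0.15417078 0.21769035] [-3.14659761e-04  6.22564713e-01  7.82568223e-01 -2.34986134e-04] 0.05982692472802711
```

View pics/w1.png

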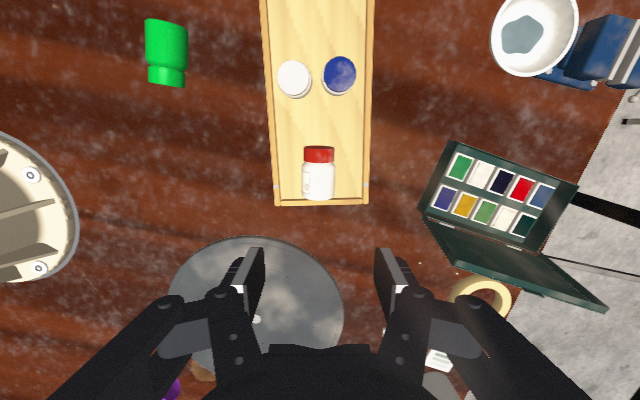

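The wrist view shows the jar at (319,175) with its red cap at (319,154). The tray's end stop is at row 203, and the two small jars are at (294,78) and (340,75).

Run:
```python
from h import *
c=dict(np.load('w1.npz')); im=c['pixels']; hsv=cv2.cvtColor(im,cv2.COLOR_RGB2HSV)
def roi(m,r):
    k=np.zeros(m.shape,np.uint8);x0,y0,x1,y1=r;k[y0:y1,x0:x1]=m[y0:y1,x0:x1];return k
def big(m): return max(cv2.findContours(m,cv2.RETR_EXTERNAL,cv2.CHAIN_APPROX_NONE)[0],key=cv2.contourArea)
w=(hsv[...,1]<45)&(hsv[...,2]>130); red=((hsv[...,0]<8)|(hsv[...,0]>172))&(hsv[...,1]>130)&(hsv[...,2]>90)
for n,m,z in [('body',roi(w,(295,140,345,202)),.027),('cap',roi(red,(295,140,345,175)),.027)]:
    b=cv2.boxPoints(cv2.minAreaRect(big(m)));P=ray(c,b,z);print(n,b.round(0).tolist(),P[:,:2].round(4).tolist())
wood=(hsv[...,0]>10)&(hsv[...,0]<30)&(hsv[...,1]>50)&(hsv[...,2]>130)
q=big(roi(wood|w|red,(255,0,380,215)))[:,0]
# bottom edge points (outer) per column, and sides
bot=np.array([[u,q[q[:,0]==u][:,1].max()] for u in range(280,366)])
P=ray(c,bot,.015)[:,:2]; f=np.polyfit(P[:,0],P[:,1],1); print('end outer: y=',f, 'ang',np.arctan(f[0]))
L=np.array([[q[q[:,1]==v][:,0].min(),v] for v in range(20,195)]);R=np.array([[q[q[:,1]==v][:,0].max(),v] for v in range(20,195)])
for e in(L,R):
    P=ray(c,e,.015)[:,:2]; f2=np.polyfit(P[:,1],P[:,0],1); print('side x=',f2,'ang',-np.arctan(f2[0])); 
for p in [(294,78),(340,75)]: print(ray(c,[p],.054).round(4))
```

```text
body [[301.0, 199.0], [302.0, 162.0], [334.0, 163.0], [333.0, 201.0]] [[0.4163, 0.1201], [0.4081, 0.1678], [0.4468, 0.1752], [0.4567, 0.1278]]
cap [[304.0, 146.0], [333.0, 146.0], [333.0, 162.0], [304.0, 162.0]] [[0.4062, 0.1872], [0.4403, 0.195], [0.4449, 0.1762], [0.4102, 0.1682]]
end outer: y= [ 0.27139243 -0.00583241] ang 0.2650092018000696
side x= [-0.23603857  0.40384306] ang 0.2317959513467699
side x= [-0.26203415  0.54004279] ang 0.2562724612411158
[[0.3823 0.2563 0.054 ]]
[[0.4281 0.2697 0.054 ]]
```

>>> move_arm(moves=[0.001, -0.006, 0, 0, 0.06, 0.001, -0.006, -0.04, 0, 0.06, 0.001, -0.006, -0.08, 0, 0.06, 0.001, -0.006, -0.12, 0, 0.06, 0.001, -0.006, -0.15, 0, 0.06, 0.001, -0.006, -0.17, 0, 0.06, 0.001, -0.006, -0.185, 0, 0.06, 0.001, -0.006, -0.192, 0, 0.06, 0.001, -0.006, -0.198, 0, 0.06, 0.001, -0.006, -0.198, 0, 0.06])

```text
clock: 1.98
tcp_pos: [0.4316, 0.1504, 0.0196]
orientation: [-0.0, 0.62, 0.784, -0.0]
wrist_force: [0.1, -0.1, -0.3]
finger_gap: 0.06
grip_force: 0.0
```

Run:
```python
from h import *
c=cam('wrist'); save('w2.png',c['pixels']); np.savez('w2.npz',**c)
s=env.get_state(); print(s['clock'],s['tcp_pos'],s['wrist_force'],s['finger_gap'])
```

```text
2.0333 [0.43230495 0.15032046 0.02036247] [-0.81862309 -0.39900312 -0.92446501] 0.06022706550295367
```

View pics/w2.png

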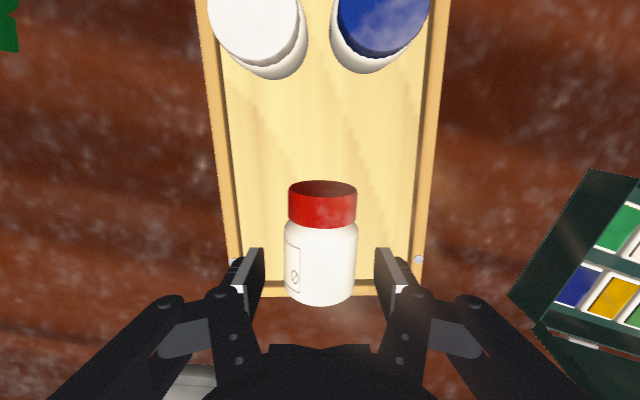

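The jar (320,255) is centred between the pads and nothing is touching, so I'll close.

>>> move_arm(moves=[0, 0, 0, 0, 0.035, 0, 0, 0, 0, 0.035, 0, 0, 0, 0, 0.035, 0, 0, 0, 0, 0.035, 0, 0, 0, 0, 0.035, 0, 0, 0, 0, 0.035], newtons=20)

```text
clock: 2.53
tcp_pos: [0.4333, 0.15, 0.0214]
orientation: [0.001, 0.621, 0.784, 0.001]
wrist_force: [-1.7, 1.4, 6.1]
finger_gap: 0.036
grip_force: 19.0
```

Run:
```python
from h import *
c=cam('wrist'); d=cam('scene'); 
a=cv2.resize(c['pixels'][150:350,200:440],None,fx=2.5,fy=2.5); 
p=proj(d,[[.432,.15,.03]])[0].astype(int); print(p)
b=cv2.resize(d['pixels'][p[1]-35:p[1]+35,p[0]-45:p[0]+45],None,fx=5,fy=5,interpolation=cv2.INTER_CUBIC)
o=np.zeros((500,800,3),np.uint8); o[:,:400]=a[:, 100:500]; o[:350,400:800]=b[:, :400]
save('g1.png',o); s=env.get_state(); print(s['clock'],s['tcp_pos'],s['wrist_force'],s['finger_gap'],s['grip_force'])
```

```text
[311 171]
2.6333 [0.43327468 0.15002961 0.02144457] [-1.82327899  1.02784689  5.11327128] 0.0363504271112323 18.95846575498581
```

View pics/g1.png

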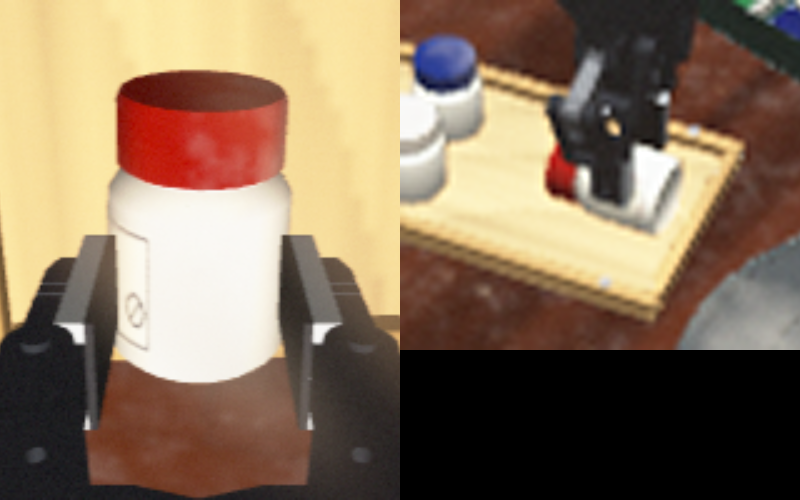

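The grip on the body is good. Now I'll lift slightly, then push the base against the top edge of the end stop along an arc so the jar turns in the pads.

>>> move_arm(moves=[0, 0, 0.004, 0, 0.035, 0.0008, -0.0032, 0.004, 0, 0.035, 0.0016, -0.0063, 0.004, 0, 0.035, 0.0022, -0.0086, 0.0068, 0, 0.035, 0.0028, -0.011, 0.0094, 0, 0.035, 0.0035, -0.014, 0.0116, 0, 0.035, 0.0043, -0.0171, 0.0134, 0, 0.035, 0.0052, -0.0204, 0.0146, 0, 0.035, 0.0061, -0.0237, 0.0156, 0, 0.035, 0.0061, -0.0237, 0.0156, 0, 0.035])

```text
clock: 3.47
tcp_pos: [0.439, 0.1254, 0.036]
orientation: [0.0, 0.621, 0.784, 0.0]
wrist_force: [0.9, -0.1, -0.6]
finger_gap: 0.0348
grip_force: 0.0
```

```bash
cat > look.py <<'E'
import sys
from h import *
def look(name,P,k=45):
    c=cam('wrist'); d=cam('scene'); 
    p=proj(d,[P])[0].astype(int)
    b=d['pixels'][max(p[1]-38,0):p[1]+38,p[0]-k:p[0]+k]; b=cv2.resize(b,(400,int(400*b.shape[0]/b.shape[1])),interpolation=cv2.INTER_CUBIC)
    o=np.zeros((400,800,3),np.uint8); a=c['pixels'][100:350,195:445]; o[:,:400]=cv2.resize(a,(400,400)); o[:b.shape[0],400:]=b
    save(name,o); s=env.get_state(); print(s['clock'],s['tcp_pos'].round(4),s['wrist_force'].round(1),s['finger_gap'],s['grip_force'])
look(sys.argv[1],[float(v) for v in sys.argv[2:5]])
E
python3 look.py g2.png .437 .13 .04
```

```text
3.5667 [0.4386 0.1259 0.0358] [-0.7  0.1 -0.5] 0.03484034970428897 0.0
```

View pics/g2.png

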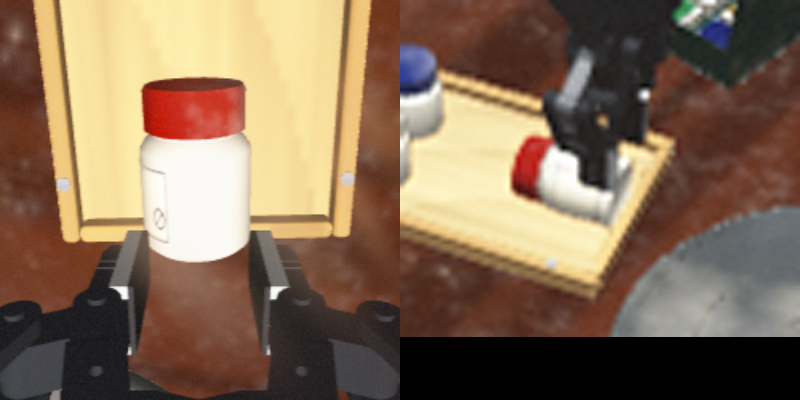

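The fingers slid off the jar: the measured gap of 36 mm was a chord above its axis, so the tips stand higher than assumed. I'll measure the tip height from the wrist view.

Run:
```python
from h import *
from scipy.optimize import brentq
c=dict(np.load('w2.npz')); t=np.array([.4323,.1503,.0204]); print('f',c['camera_matrix'][0,0], 'cam', (-cv2.Rodrigues(c['rvec'])[0].T@c['tvec'].reshape(3)).round(3))
for uv in ([(264,250),(376,250)],[(257,297),(383,297)]):
    f=lambda z:(lambda P:np.linalg.norm(P[0]-P[1])-.060)(ray(c,uv,z))
    z=brentq(f,-.05,.12); P=ray(c,uv,z); print(z, z-t[2], (P.mean(0)-t).round(4))
# jar now: rough
c=cam('wrist'); im=c['pixels'];hsv=cv2.cvtColor(im,cv2.COLOR_RGB2HSV)
red=(((hsv[...,0]<8)|(hsv[...,0]>172))&(hsv[...,1]>150)&(hsv[...,2]>110)).astype(np.uint8);red[:130]=0;red[200:]=0;red[:,:250]=0;red[:,400:]=0
q=max(cv2.findContours(red,0,1)[0],key=cv2.contourArea);b=cv2.boxPoints(cv2.minAreaRect(q));print(b.round(0).tolist(),ray(c,b,.027).round(4).tolist())
```

```text
f 282.27299090911174 cam [0.413 0.227 0.174]
0.03801809462800283 0.01761809462800283 [-0.0026  0.0086  0.0176]
0.0599973681374783 0.0395973681374783 [ 0.0005 -0.0045  0.0396]
[[285.0, 150.0], [345.0, 150.0], [345.0, 187.0], [285.0, 187.0]] [[0.4058, 0.1781, 0.027], [0.4393, 0.186, 0.027], [0.4449, 0.1648, 0.027], [0.4101, 0.1566, 0.027]]
```

>>> move_arm(moves=[0, 0, 0.005, 0, 0.06, 0, 0, 0.005, 0, 0.06, 0, 0, 0.005, 0, 0.06, 0, 0, 0.005, 0, 0.06, -0.006, 0.017, 0.005, 0, 0.06, -0.006, 0.017, -0.005, 0, 0.06, -0.006, 0.017, -0.012, 0, 0.06, -0.006, 0.017, -0.016, 0, 0.06, -0.006, 0.017, -0.018, 0, 0.06, -0.006, 0.017, -0.018, 0, 0.06])

```text
clock: 4.45
tcp_pos: [0.432, 0.1428, 0.0171]
orientation: [-0.0, 0.621, 0.784, -0.0]
wrist_force: [0.4, -1.0, 1.1]
finger_gap: 0.0603
grip_force: 0.0
```

>>> move_arm(moves=[0, 0, -0.002, 0, 0.06, 0, 0, -0.003, 0, 0.06, 0, 0, -0.003, 0, 0.06])

```text
clock: 4.7
tcp_pos: [0.4326, 0.1429, 0.0147]
orientation: [0.0, 0.621, 0.784, 0.0]
wrist_force: [-0.8, 0.1, -0.1]
finger_gap: 0.0598
grip_force: 0.0
```

Run:
```python
from h import *
s=env.get_state();print(s['tcp_pos'],s['wrist_force'])
c=cam('wrist'); save('w3.png',c['pixels'][120:340,190:450],3); np.savez('w3.npz',**c)
```

```text
[0.43262898 0.14294554 0.0147156 ] [-0.82468231  0.08395077 -0.08563729]
```

View pics/w3.png

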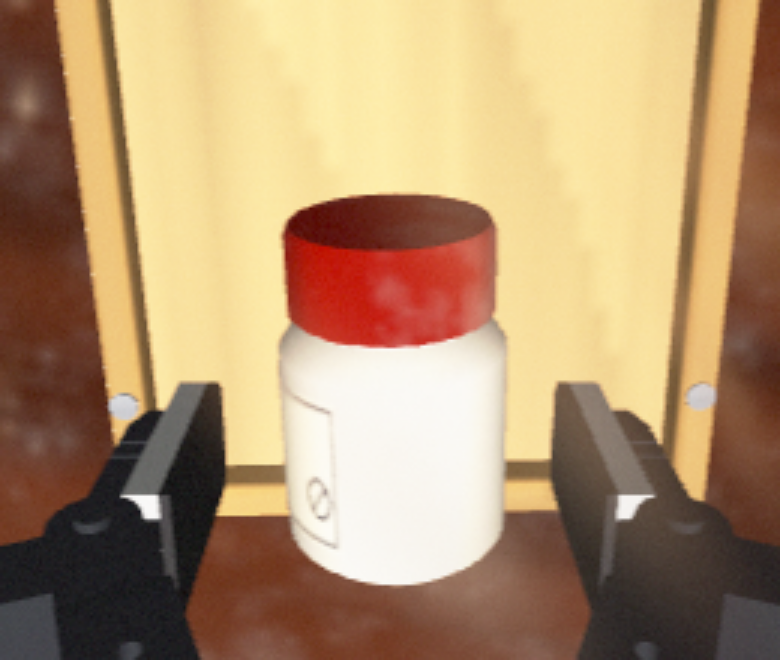

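>>> move_arm(moves=[0, 0, -0.002, 0, 0.06, 0, 0, -0.003, 0, 0.06, 0, 0, -0.003, 0, 0.06])

```text
clock: 5.0
tcp_pos: [0.4323, 0.143, 0.0115]
orientation: [-0.0, 0.621, 0.784, -0.0]
wrist_force: [-0.2, -0.3, -1.0]
finger_gap: 0.06
grip_force: 0.0
```

Run:
```python
from h import *
from scipy.optimize import brentq
c=dict(np.load('w3.npz')); s=env.get_state(); print(s['tcp_pos'],s['wrist_force'])
t=np.array([.4326,.1429,.0147]); ty=np.array([-.23,.973,0])
g=lambda p:(190+p[0]/3,120+p[1]/3)
for n,a,b in [('tip+',(220,385),(555,385)),('tip-',(222,483),(552,483)),('back-',(188,620),(590,610))]:
    uv=[g(a),g(b)]
    z=brentq(lambda z:(lambda P:np.linalg.norm(P[0]-P[1])-.060)(ray(c,uv,z)),-.05,.13); P=ray(c,uv,z).mean(0)-t; print(n,P.round(4),(P@ty).round(4))
```

```text
[0.43233814 0.14301334 0.01153852] [-0.21423657 -0.30242344 -0.98968956]
tip+ [-0.0025  0.0091  0.0177] 0.0094
tip- [ 0.0015 -0.0085  0.0211] -0.0086
back- [ 0.0024 -0.0113  0.0511] -0.0116
```

>>> move_arm(moves=[0, 0, -0.002, 0, 0.06, 0, 0, -0.004, 0, 0.06, 0, 0, -0.006, 0, 0.06, 0, 0, -0.008, 0, 0.06, 0, 0, -0.008, 0, 0.06])

```text
clock: 5.42
tcp_pos: [0.4321, 0.143, 0.0032]
orientation: [-0.0, 0.621, 0.784, -0.0]
wrist_force: [0.3, 0.6, -0.2]
finger_gap: 0.0599
grip_force: 0.0
```

>>> move_arm(moves=[0, 0, -0.002, 0, 0.06, 0, 0, -0.004, 0, 0.06, 0, 0, -0.006, 0, 0.06, 0, 0, -0.006, 0, 0.06])

```text
clock: 5.75
tcp_pos: [0.4322, 0.143, -0.0027]
orientation: [-0.0, 0.621, 0.784, -0.0]
wrist_force: [0.4, -0.1, -0.6]
finger_gap: 0.06
grip_force: 0.0
```

>>> move_arm(moves=[0, 0, 0, 0, 0.03, 0, 0, 0, 0, 0.03, 0, 0, 0, 0, 0.03, 0, 0, 0, 0, 0.03, 0, 0, 0, 0, 0.03, 0, 0, 0, 0, 0.03], newtons=20)

```text
clock: 6.25
tcp_pos: [0.4325, 0.1431, -0.0022]
orientation: [0.0, 0.621, 0.784, 0.0]
wrist_force: [-0.7, -0.8, 0.6]
finger_gap: 0.0413
grip_force: 21.2
```

>>> move_arm(moves=[0, 0, 0.002, 0, 0.03, 0, 0, 0.004, 0, 0.03, 0.0006, -0.0024, 0.0068, 0, 0.03, 0.0012, -0.0047, 0.0094, 0, 0.03, 0.002, -0.0078, 0.0116, 0, 0.03, 0.0027, -0.0108, 0.0134, 0, 0.03, 0.0027, -0.0108, 0.0134, 0, 0.03])

```text
clock: 6.83
tcp_pos: [0.4346, 0.133, 0.0114]
orientation: [-0.001, 0.621, 0.784, 0.001]
wrist_force: [-2.4, 3.3, 0.5]
finger_gap: 0.0417
grip_force: 20.9
```

```bash
cat > cap.py <<'E'
# cap centre by triangulation of red blob in wrist and scene views, plus shape
from h import *
def blob(c,guess,r):
    im=c['pixels'];hsv=cv2.cvtColor(im,cv2.COLOR_RGB2HSV)
    m=(((hsv[...,0]<8)|(hsv[...,0]>172))&(hsv[...,1]>150)&(hsv[...,2]>60)).astype(np.uint8)
    u,v=proj(c,[guess])[0].astype(int); k=np.zeros_like(m);k[max(v-r,0):v+r,max(u-r,0):u+r]=m[max(v-r,0):v+r,max(u-r,0):u+r]
    cs=cv2.findContours(k,0,1)[0]
    return cv2.minAreaRect(max(cs,key=cv2.contourArea)) if cs else None
def main():
    g=np.array([.43,.155,.045]); C={n:cam(n) for n in('wrist','scene')}
    A=[];b=[]
    for n,c in C.items():
        q=blob(c,g,90 if n=='wrist' else 20); print(n,q)
        if q is None: continue
        P=ray(c,[q[0]],0.)[0];R=cv2.Rodrigues(c['rvec'])[0];o=-R.T@c['tvec'].reshape(3);d=(P-o)/np.linalg.norm(P-o)
        M=np.eye(3)-np.outer(d,d);A.append(M);b.append(M@o)
    if len(A)==2: print('cap',np.linalg.solve(sum(A),sum(b)).round(4))
    s=env.get_state();print(s['clock'],s['tcp_pos'].round(4),s['wrist_force'].round(1),s['finger_gap'],s['grip_force'])
main()
E
python3 cap.py
```

```text
wrist ((316.64385986328125, 222.5101318359375), (76.9849853515625, 77.69605255126953), 84.5596694946289)
scene ((301.0, 169.0), (4.0, 2.0), 90.0)
cap [0.4202 0.1665 0.0436]
6.9333 [0.4346 0.1331 0.0113] [-1.3  3.8  0.7] 0.04145263377192079 20.9047070145607
```

>>> move_arm(moves=[0.0009, -0.0033, 0.0013, 0, 0.03, 0.0018, -0.0067, 0.0022, 0, 0.03, 0.0027, -0.0103, 0.0025, 0, 0.03, 0.0036, -0.0138, 0.0025, 0, 0.03, 0.0036, -0.0138, 0.0025, 0, 0.03])

```text
clock: 7.35
tcp_pos: [0.438, 0.1194, 0.0139]
orientation: [-0.001, 0.621, 0.784, 0.001]
wrist_force: [-2.2, 5.1, 2.7]
finger_gap: 0.0412
grip_force: 21.3
```

```bash
python3 cap.py; python3 look.py g3.png .437 .13 .045
```

```text
wrist ((315.9339294433594, 230.22576904296875), (96.17491149902344, 84.62330627441406), 65.13629913330078)
scene ((306.25, 166.75001525878906), (4.242640495300293, 3.535533905029297), 45.0)
cap [0.4239 0.1531 0.0566]
7.45 [0.438  0.1195 0.0139] [-1.6  5.4  2.6] 0.04152657235674473 21.273661851882935
7.55 [0.438  0.1195 0.0139] [-3.4  4.2  2.8] 0.04129226603264789 21.2707382440567
```

View pics/g3.png

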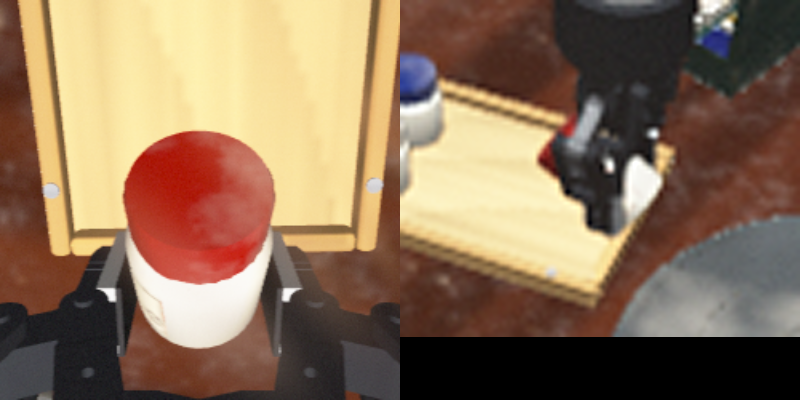

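Tilting works: the cap face's centre is at crop (200,195), which is wrist pixel (320,222). I'll compute the tilt from that.

```bash
cat > tilt.py <<'E'
import sys
from h import *
def tilt(uv,L=.039,off=.029):
    c=cam('wrist'); G=env.get_state()['tcp_pos']+[0,0,off]
    R=cv2.Rodrigues(c['rvec'])[0];o=-R.T@c['tvec'].reshape(3)
    P=ray(c,[uv],0.)[0];d=(P-o)/np.linalg.norm(P-o); ty=np.array([-.24,.97,0]); tx=np.array([.97,.24,0])
    b=d@(o-G); disc=b*b-((o-G)@(o-G)-L*L); print('disc',disc)
    for t in (-b-np.sqrt(max(disc,0)),-b+np.sqrt(max(disc,0))):
        q=o+t*d-G; print(q.round(4),'ty',(q@ty).round(4),'tilt',np.degrees(np.arctan2(q[2],q@ty)).round(1),'lat',(q@tx).round(4))
if __name__=='__main__': tilt((float(sys.argv[1]),float(sys.argv[2])))
E
python3 tilt.py 320 222
```

```text
disc 0.0007934232296584673
[-0.0082  0.0345  0.0163] ty 0.0354 tilt 24.6 lat 0.0003
[-0.0032  0.0143 -0.0361] ty 0.0147 tilt -67.9 lat 0.0003
```

>>> move_arm(moves=[0, 0, -0.003, 0, 0.03, 0, 0, -0.006, 0, 0.03, 0.0008, -0.003, -0.006, 0, 0.03, 0.0015, -0.006, -0.006, 0, 0.03, 0.0015, -0.006, -0.006, 0, 0.03])

```text
clock: 8.02
tcp_pos: [0.4412, 0.114, 0.0085]
orientation: [-0.0, 0.621, 0.784, 0.002]
wrist_force: [0.2, 6.0, 2.8]
finger_gap: 0.0417
grip_force: 20.2
```

```bash
cat > t2.py <<'E'
from h import *
c=cam('wrist'); hsv=cv2.cvtColor(c['pixels'],cv2.COLOR_RGB2HSV)
m=(((hsv[...,0]<8)|(hsv[...,0]>172))&(hsv[...,1]>150)&(hsv[...,2]>80)).astype(np.uint8);m[:,:230]=0;m[:,410:]=0
q=max(cv2.findContours(m,0,1)[0],key=cv2.contourArea); x,y,w,h=cv2.boundingRect(q); print('red bbox',x,y,w,h)
# body white bottom row below cap
e=cv2.fitEllipse(np.array([p for p in q[:,0] if p[1]<y+h*.45])); print('ell',np.round(e[0],1),np.round(e[1],1),round(e[2]))
R=cv2.Rodrigues(c['rvec'])[0];o=-R.T@c['tvec'].reshape(3)
s=env.get_state(); G=s['tcp_pos']+[0,0,.029]; P=ray(c,[(x+w/2,y)],0.)[0];d=(P-o)/np.linalg.norm(P-o);ty=np.array([-.24,.97,0])
for L in (.039,.045):
    D=np.hypot(L,.019);b=d@(o-G);k=b*b-((o-G)@(o-G)-D*D);t=-b-np.sqrt(max(k,0));v=o+t*d-G
    print(L,'tilt',np.degrees(np.arctan2(v[2],v@ty)+np.arctan2(.019,L)).round(1),'disc ok',k>0)
print(s['clock'],s['tcp_pos'].round(4),s['wrist_force'].round(1),s['finger_gap'].round(4),s['grip_force'].round(1))
E
python3 t2.py
```

```text
red bbox 268 187 98 104
ell [306.1 232.1] [73.  95.5] 31
0.039 tilt 11.5 disc ok False
0.045 tilt 32.0 disc ok TrueTraceback (most recent call last):
  File "t2.py", line 12, in <module>
    print(s['clock'],s['tcp_pos'].round(4),s['wrist_force'].round(1),s['finger_gap'].round(4),s['grip_force'].round(1))
                                                                     ^^^^^^^^^^^^^^^^^^^^^
AttributeError: 'float' object has no attribute 'round'
```

>>> move_arm(moves=[0.0007, -0.0026, 0.0005, 0, 0.03, 0.0013, -0.0051, 0.0008, 0, 0.03, 0.002, -0.008, 0.0006, 0, 0.03, 0.0028, -0.011, 0.0002, 0, 0.03, 0.0028, -0.011, 0.0002, 0, 0.03])

```text
clock: 8.48
tcp_pos: [0.4435, 0.1021, 0.0084]
orientation: [-0.0, 0.621, 0.784, 0.001]
wrist_force: [-2.1, 4.8, 3.4]
finger_gap: 0.0413
grip_force: 20.0
```

```bash
sed -i "s/s\['finger_gap'\].round(4),s\['grip_force'\].round(1)/s['finger_gap'],s['grip_force']/; s/(.039,.045)/(.043,.045,.047)/" t2.py; python3 t2.py
```

```text
red bbox 265 203 104 141
ell [306.9 251.5] [81.1 99.6] 23
0.043 tilt 44.6 disc ok True
0.045 tilt 46.3 disc ok True
0.047 tilt 47.7 disc ok True
8.5333 [0.4435 0.1021 0.0084] [-1.1  5.1  3.7] 0.041557524739205966 20.00467211008072
```

>>> move_arm(moves=[0.0007, -0.0028, 0, 0, 0.03, 0.0014, -0.0056, -0.0002, 0, 0.03, 0.0021, -0.0083, -0.001, 0, 0.03, 0.0028, -0.011, -0.0021, 0, 0.03, 0.0028, -0.011, -0.0021, 0, 0.03])

```text
clock: 8.95
tcp_pos: [0.4468, 0.0898, 0.0062]
orientation: [0.001, 0.621, 0.784, 0.0]
wrist_force: [0.1, 1.3, 5.0]
finger_gap: 0.0411
grip_force: 19.7
```

```bash
python3 t2.py
```

```text
red bbox 264 217 105 126
ell [305.4 263.5] [ 76.9 100.7] 33
0.043 tilt 53.9 disc ok True
0.045 tilt 54.7 disc ok True
0.047 tilt 55.4 disc ok True
9.0 [0.4468 0.0898 0.0062] [-0.3  0.8  5.6] 0.04104388264225063 19.67549353837967
```

Run:
```python
from h import *
c=cam('wrist'); R=cv2.Rodrigues(c['rvec'])[0];o=-R.T@c['tvec'].reshape(3); s=env.get_state();t=s['tcp_pos'];ty=np.array([-.247,.969,0])
np.savez('w4.npz',**c)
hsv=cv2.cvtColor(c['pixels'],cv2.COLOR_RGB2HSV)
m=(((hsv[...,0]<8)|(hsv[...,0]>172))&(hsv[...,1]>150)&(hsv[...,2]>80)).astype(np.uint8);m[:,:230]=0;m[:,410:]=0
q=max(cv2.findContours(m,0,1)[0],key=cv2.contourArea);k=np.zeros_like(m);cv2.drawContours(k,[q],-1,1,-1)
print([(v,int(k[v].sum()),int(np.median(np.nonzero(k[v])[0]))) for v in range(217,343,8)])
w=(hsv[...,1]<60)&(hsv[...,2]>120); print('white col316:',np.nonzero(w[:,316])[0][[0,-1]] if w[:,316].any() else None, 'tray end rows', )
print('E proj', proj(c,[[.4375,.121,.015],[.4468,.1154,.015]]).round(0).tolist())
wood=(hsv[...,0]>10)&(hsv[...,0]<30)&(hsv[...,1]>50)&(hsv[...,2]>130)
for u in (240,255,390,400): 
    r=np.nonzero(wood[:,u])[0]; print(u,r.max() if len(r) else None, ray(c,[(u,r.max())],.015).round(4) if len(r) else '')
fwd=R[2]
for v,wd in ((262,105),):
    P=ray(c,[(316,v)],0.)[0];d=P-o;d/=d@fwd; p=o+d*.282273*.038/wd*1000/1; print('cap',p.round(4),'rel tcp ty',((p-t)@ty).round(4),'z',(p-t)[2].round(4))
```

```text
[(217, 20, 317), (225, 53, 316), (233, 62, 310), (241, 66, 305), (249, 67, 303), (257, 73, 303), (265, 83, 306), (273, 89, 309), (281, 91, 310), (289, 72, 301), (297, 70, 304), (305, 65, 307), (313, 72, 316), (321, 75, 327), (329, 48, 336), (337, 7, 335)]
white col316: [213 215] tray end rows
E proj [[316.0, 202.0], [330.0, 215.0]]
240 217 [[0.3985 0.1031 0.015 ]]
255 237 [[0.4084 0.0931 0.015 ]]
390 214 [[0.4785 0.1237 0.015 ]]
400 214 [[0.4838 0.125  0.015 ]]
cap [0.4389 0.1163 0.0701] rel tcp ty 0.0276 z 0.0639
```

>>> move_arm(moves=[0, 0, 0.02, 0, 0.03, 0, 0, 0.04, 0, 0.03, -0.006, 0.0226, 0.04, 0, 0.03, -0.012, 0.0452, 0.04, 0, 0.03, -0.0173, 0.0678, 0.04, 0, 0.03, -0.0173, 0.0678, 0.04, 0, 0.03, -0.0173, 0.0678, 0.04, 0, 0.03])

```text
clock: 9.63
tcp_pos: [0.4281, 0.1584, 0.0454]
orientation: [0.0, 0.62, 0.785, -0.001]
wrist_force: [-0.0, -0.4, -1.1]
finger_gap: 0.0413
grip_force: 21.1
```

```bash
python3 t2.py
python3 - <<'E'
from h import *
c=cam('wrist');np.savez('w5.npz',**c)
o=np.zeros((400,800,3),np.uint8);o[:,:400]=cv2.resize(c['pixels'][100:350,195:445],(400,400))
d=cam('scene');np.savez('s5.npz',**d);t=env.get_state()['tcp_pos'];p=proj(d,[t+[0,0,.02]])[0].astype(int);o[:,400:]=cv2.resize(d['pixels'][p[1]-35:p[1]+35,p[0]-35:p[0]+35],(400,400),interpolation=2)
save('last.png',o)
E
```

```text
red bbox 264 214 101 118
ell [304.3 257.3] [70.4 94.2] 41
0.043 tilt 51.1 disc ok True
0.045 tilt 52.1 disc ok True
0.047 tilt 53.0 disc ok True
9.6833 [0.4284 0.1579 0.0454] [-0.3  0.2 -1.4] 0.041290125351239416 21.14709824323654
```

>>> move_arm(moves=[0, 0, -0.015, 0, 0.03, 0, 0, -0.025, 0, 0.03, 0, 0, -0.03, 0, 0.03, 0, 0, -0.033, 0, 0.03, 0, 0, -0.035, 0, 0.03, 0, 0, -0.035, 0, 0.03])

```text
clock: 10.28
tcp_pos: [0.4287, 0.1579, 0.0106]
orientation: [-0.0, 0.621, 0.784, -0.0]
wrist_force: [-0.1, -0.6, -0.2]
finger_gap: 0.041
grip_force: 21.1
```

```bash
python3 t2.py
```

```text
red bbox 264 214 105 119
ell [304.2 257.8] [70.5 95.6] 39
0.043 tilt 52.2 disc ok True
0.045 tilt 53.1 disc ok True
0.047 tilt 53.9 disc ok True
10.3333 [0.4288 0.158  0.0109] [-0.2 -0.2 -1. ] 0.040947143746861946 21.12850785255432
```

>>> move_arm(moves=[0, 0, -0.002, 0, 0.03, 0, 0, -0.004, 0, 0.03, 0, 0, -0.004, 0, 0.03])

```text
clock: 10.58
tcp_pos: [0.4286, 0.1583, 0.0067]
orientation: [0.0, 0.621, 0.784, 0.0]
wrist_force: [-0.7, 2.0, -1.3]
finger_gap: 0.041
grip_force: 21.1
```

>>> move_arm(moves=[0, 0, -0.002, 0, 0.03, 0, 0, -0.004, 0, 0.03, 0, 0, -0.004, 0, 0.03])

```text
clock: 10.83
tcp_pos: [0.4283, 0.1583, 0.0024]
orientation: [-0.0, 0.621, 0.784, -0.0]
wrist_force: [-0.3, -0.6, -1.2]
finger_gap: 0.041
grip_force: 21.1
```

```bash
python3 t2.py
```

```text
red bbox 264 214 103 125
ell [304.2 263.9] [ 76.4 104.9] 27
0.043 tilt 52.1 disc ok True
0.045 tilt 53.1 disc ok True
0.047 tilt 53.9 disc ok True
10.8833 [0.4283 0.1583 0.0025] [-0.1 -0.5 -1.1] 0.04120655025970922 21.128092110157013
```

>>> move_arm(moves=[0, 0, -0.002, 0, 0.03, 0, 0, -0.004, 0, 0.03, 0, 0, -0.004, 0, 0.03])

```text
clock: 11.13
tcp_pos: [0.4283, 0.1582, -0.0017]
orientation: [-0.0, 0.621, 0.784, -0.0]
wrist_force: [-0.0, -0.8, -0.3]
finger_gap: 0.0412
grip_force: 21.1
```

```bash
python3 t2.py
```

```text
red bbox 264 214 92 113
ell [304.1 255.1] [66.7 92.1] 45
0.043 tilt 52.0 disc ok True
0.045 tilt 52.9 disc ok True
0.047 tilt 53.8 disc ok True
11.1833 [ 0.4284  0.1582 -0.0015] [ 0.1 -0.5 -0.6] 0.04100709558307637 21.128143072128296
```

Run:
```python
from h import *
c=cam('wrist');d=cam('scene');t=env.get_state()['tcp_pos']
o=np.zeros((560,800,3),np.uint8);o[:400,:400]=cv2.resize(c['pixels'][100:350,195:445],(400,400))
p=proj(d,[t+[0,0,.03]])[0].astype(int);o[:400,400:]=cv2.resize(d['pixels'][p[1]-32:p[1]+32,p[0]-32:p[0]+32],(400,400),interpolation=2)
save('last2.png',o[:400])
```

```text
(no output)
```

View pics/last2.png

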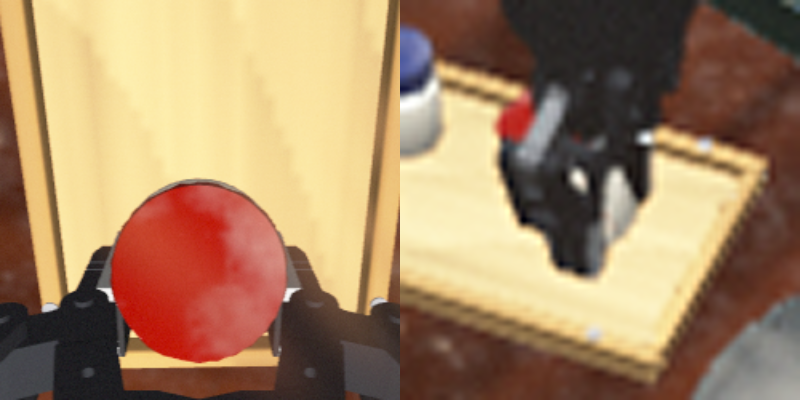

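The cap face is almost circular at wrist pixel (319,269), about 110 px wide, so it's looking straight at the camera. The jar's axis must run along that view ray, which I'll compute.

Run:
```python
from h import *
c=cam('wrist'); R=cv2.Rodrigues(c['rvec'])[0];o=-R.T@c['tvec'].reshape(3);t=env.get_state()['tcp_pos'];ty=np.array([-.24,.97,0])
P=ray(c,[(319.4,268.7)],0.)[0];d=P-o;d/=np.linalg.norm(d); print('axis elev',np.degrees(np.arctan2(-d[2],-d@ty)), 'optical', R[2].round(3), 'o-t',(o-t).round(4))
p=o+d/(d@R[2])*282.3*.038/110.6; print('cap',p.round(4),'ty',(p-t)@ty,'z',p[2])
b=p+d*.062; print('base',b.round(4),'ty',(b-t)@ty)
```

```text
axis elev 58.997861149658924 optical [ 0.07  -0.298 -0.952] o-t [-0.0187  0.077   0.1545]
cap [0.4218 0.1854 0.0679] ty 0.027902413899619814 z 0.06786647751480014
base [0.4292 0.1543 0.0147] ty -0.004025296032618377
```

>>> move_arm(moves=[0, 0, -0.002, 0, 0.03, 0, 0, -0.004, 0, 0.03, 0, 0, -0.004, 0, 0.03])

```text
clock: 11.58
tcp_pos: [0.4294, 0.1575, -0.0044]
orientation: [0.001, 0.621, 0.784, -0.0]
wrist_force: [-2.2, -4.7, 9.3]
finger_gap: 0.041
grip_force: 23.3
```

```bash
cat > t3.py <<'E'
from h import *
c=cam('wrist'); hsv=cv2.cvtColor(c['pixels'],cv2.COLOR_RGB2HSV)
m=(((hsv[...,0]<8)|(hsv[...,0]>172))&(hsv[...,1]>110)&(hsv[...,2]>150)).astype(np.uint8);m[:,:230]=0;m[:,410:]=0
m=cv2.morphologyEx(m,cv2.MORPH_CLOSE,np.ones((15,15)))
q=max(cv2.findContours(m,0,1)[0],key=cv2.contourArea); (x,y,w,h)=cv2.boundingRect(cv2.convexHull(q)); print('bbox',x,y,w,h)
s=env.get_state();print(s['clock'],s['tcp_pos'].round(4),s['wrist_force'].round(1),s['finger_gap'],s['grip_force'])
E
python3 t3.py
```

```text
bbox 264 226 111 111
11.6333 [ 0.4293  0.1576 -0.0044] [-1.7 -4.  10.1] 0.040845409049448764 23.24225753545761
```

>>> move_arm(moves=[0.0005, -0.002, -0.001, 0, 0.03, 0.001, -0.004, -0.002, 0, 0.03, 0.0015, -0.006, -0.003, 0, 0.03, 0.0015, -0.006, -0.003, 0, 0.03])

```text
clock: 11.97
tcp_pos: [0.4313, 0.1537, -0.0069]
orientation: [-0.0, 0.621, 0.784, 0.002]
wrist_force: [-1.3, 3.1, 10.5]
finger_gap: 0.041
grip_force: 21.3
```

```bash
python3 t3.py
```

```text
bbox 264 236 112 110
12.0167 [ 0.4313  0.1536 -0.0069] [-2.5  2.8  9.6] 0.04135514983649147 21.30124032497406
```

>>> move_arm(moves=[0.0005, -0.002, -0.0005, 0, 0.03, 0.001, -0.004, -0.001, 0, 0.03, 0.0015, -0.006, -0.0015, 0, 0.03, 0.002, -0.008, -0.0015, 0, 0.03, 0.002, -0.008, -0.0015, 0, 0.03])

```text
clock: 12.43
tcp_pos: [0.4344, 0.1463, -0.0077]
orientation: [0.0, 0.62, 0.784, 0.003]
wrist_force: [-1.7, 4.8, 14.4]
finger_gap: 0.0413
grip_force: 20.1
```

```bash
python3 t3.py
```

```text
bbox 264 239 113 109
12.4833 [ 0.4344  0.1463 -0.0077] [-1.7  5.1 15.3] 0.0413497058191943 20.10606050491333
```

>>> move_arm(moves=[0, 0, 0.001, 0, 0.03, 0, 0, 0.001, 0, 0.044, 0, 0, 0.001, 0, 0.044, 0, 0, 0.001, 0, 0.046, 0, 0, 0.001, 0, 0.05, 0, 0, 0.001, 0, 0.056, 0, 0, 0.001, 0, 0.06, 0, 0, 0.001, 0, 0.06, 0, 0, 0.001, 0, 0.06])

```text
clock: 13.23
tcp_pos: [0.4318, 0.1442, -0.009]
orientation: [-0.0, 0.621, 0.784, -0.0]
wrist_force: [1.3, 0.1, -0.6]
finger_gap: 0.06
grip_force: 0.0
```

```bash
python3 t3.py
```

```text
bbox 273 277 107 72
13.2833 [ 0.4319  0.1442 -0.009 ] [ 0.9 -0.5  0.9] 0.059522592903380925 0.0
```

>>> move_arm(moves=[0, 0, 0.02, 0, 0.06, 0, 0, 0.05, 0, 0.06, 0, 0, 0.09, 0, 0.06, 0, 0, 0.13, 0, 0.06, 0, 0, 0.17, 0, 0.06, 0, 0, 0.21, 0, 0.06, 0, 0, 0.21, 0, 0.06, 0, 0, 0.21, 0, 0.06])

```text
clock: 13.95
tcp_pos: [0.434, 0.1446, 0.2039]
orientation: [0.002, 0.621, 0.784, 0.002]
wrist_force: [-0.2, 0.3, -1.6]
finger_gap: 0.0602
grip_force: 0.0
```

```bash
cat > chk.py <<'E'
from h import *
c=cam('wrist'); np.savez('chk.npz',**c); hsv=cv2.cvtColor(c['pixels'],cv2.COLOR_RGB2HSV)
m=(((hsv[...,0]<8)|(hsv[...,0]>172))&(hsv[...,1]>110)&(hsv[...,2]>80)).astype(np.uint8)
u,v=proj(c,[[.434,.146,.06]])[0].astype(int); k=np.zeros_like(m); k[v-35:v+35,u-35:u+35]=m[v-35:v+35,u-35:u+35]
q=max(cv2.findContours(k,0,1)[0],key=cv2.contourArea); print('guess',u,v,'bbox',cv2.boundingRect(q))
for z in (.068,.027): 
    P=ray(c,q[:,0],z); print(z,'extent along tx,ty',np.ptp(P[:,:2]@[.969,.247]).round(4),np.ptp(P[:,:2]@[-.247,.969]).round(4),'mid',P.mean(0).round(4))
w=(hsv[...,1]<45)&(hsv[...,2]>130); k=np.zeros_like(m);k[v-60:v+60,u-40:u+40]=w[v-60:v+60,u-40:u+40]
q=max(cv2.findContours(k,0,1)[0],key=cv2.contourArea); print('white',cv2.boundingRect(q))
d=cam('scene'); u,v=proj(d,[[.434,.146,.05]])[0].astype(int); hs=cv2.cvtColor(d['pixels'],cv2.COLOR_RGB2HSV)
m=(((hs[...,0]<8)|(hs[...,0]>172))&(hs[...,1]>150)&(hs[...,2]>80)).astype(np.uint8);k=np.zeros_like(m);k[v-22:v+22,u-22:u+22]=m[v-22:v+22,u-22:u+22]
for q in cv2.findContours(k,0,1)[0]: 
    if cv2.contourArea(q)>15: print('scene red',cv2.boundingRect(q),'expect upright cap centre',proj(d,[[.434,.146,.06]]).round(0))
w=((hs[...,1]<60)&(hs[...,2]>130)).astype(np.uint8);k=np.zeros_like(w);k[v-22:v+25,u-22:u+22]=w[v-22:v+25,u-22:u+22]
print('scene white',[cv2.boundingRect(q) for q in cv2.findContours(k,0,1)[0] if cv2.contourArea(q)>15])
print(env.get_state()['tcp_pos'])
E
python3 chk.py
```

```text
guess 318 186 bbox (301, 162, 35, 36)
0.068 extent along tx,ty 0.0358 0.0379 mid [0.4319 0.1554 0.068 ]
0.027 extent along tx,ty 0.0409 0.0433 mid [0.4344 0.1461 0.027 ]
white (301, 156, 35, 20)
scene red (304, 158, 14, 12) expect upright cap centre [[313. 164.]]
scene white [(303, 167, 16, 16)]
[0.43158805 0.14420657 0.20055031]
```

Run:
```python
from h import *
c=dict(np.load('chk.npz')); d=cam('scene'); a=np.linspace(0,6.3,60)
for x,y in ((.431,.151),(.4315,.155)):
    for n,k in(('wrist',c),('scene',d)):
        def bb(r,zs): 
            p=np.vstack([proj(k,np.c_[x+r*np.cos(a),y+r*np.sin(a),0*a+z]) for z in zs]); return p.min(0).round(0),np.ptp(p,0).round(0)
        print((x,y),n,'red',bb(.019,(.052,.068)),'body',bb(.021,(.006,.05)))
```

```text
(0.431, 0.151) wrist red (array([299., 163.]), array([36., 38.])) body (array([298., 155.]), array([38., 43.]))
(0.431, 0.151) scene red (array([303., 156.]), array([15., 15.])) body (array([303., 161.]), array([17., 24.]))
(0.4315, 0.155) wrist red (array([301., 160.]), array([36., 38.])) body (array([300., 152.]), array([38., 42.]))
(0.4315, 0.155) scene red (array([302., 155.]), array([15., 15.])) body (array([302., 160.]), array([17., 24.]))
```

The jar stands upright at about (0.432, 0.152), and both views match. Now the pot.

>>> move_arm(moves=[-0.01, 0.04, 0, 0.02, 0.068, -0.02, 0.08, 0, 0.02, 0.068, -0.03, 0.12, 0, 0.02, 0.068, -0.045, 0.16, 0, 0.02, 0.068, -0.055, 0.195, 0, 0.02, 0.068, -0.062, 0.22, 0, 0.02, 0.068, -0.062, 0.22, 0, 0.02, 0.068, -0.062, 0.22, 0, 0.02, 0.068])

```text
clock: 14.77
tcp_pos: [0.3684, 0.3647, 0.199]
orientation: [-0.0, 0.612, 0.791, -0.002]
wrist_force: [-0.3, -0.9, 0.0]
finger_gap: 0.0678
grip_force: 0.0
```

```bash
cat > pot.py <<'E'
from h import *
c=cam('wrist'); np.savez('p.npz',**c); hsv=cv2.cvtColor(c['pixels'],cv2.COLOR_RGB2HSV)
w=((hsv[...,1]<50)&(hsv[...,2]>120)).astype(np.uint8); u,v=proj(c,[[.3687,.3714,.04]])[0].astype(int); k=np.zeros_like(w);k[max(v-70,0):v+70,u-50:u+50]=w[max(v-70,0):v+70,u-50:u+50]
q=max(cv2.findContours(k,0,1)[0],key=cv2.contourArea); print('guess',u,v,'bbox',cv2.boundingRect(q))
P=ray(c,q[:,0],.057); T=np.c_[P[:,:2]@[.969,.247],P[:,:2]@[-.247,.969]]; print('tx',T[:,0].min(),T[:,0].max(),'ty',T[:,1].min(),T[:,1].max())
mid=np.array([(T[:,0].min()+T[:,0].max())/2,T[:,1].min()+.028]); print('centre from near edge',mid@np.array([[.969,.247],[-.247,.969]]))
a=np.linspace(0,6.3,60)
for x,y in ((.3687,.3714),(.372,.375)):
    for r,z in ((.028,.057),(.028,.006)): p=proj(c,np.c_[x+r*np.cos(a),y+r*np.sin(a),0*a+z]);print((x,y),z,p.min(0).round(),p.max(0).round())
wood=((hsv[...,0]>10)&(hsv[...,0]<30)&(hsv[...,1]>50)&(hsv[...,2]>130)).astype(np.uint8)
q=max(cv2.findContours(wood,0,1)[0],key=cv2.contourArea)[:,0]
P=ray(c,q,.015);T=np.c_[P[:,:2]@[.969,.247],P[:,:2]@[-.247,.969]];print('tray max ty (outer end)',np.sort(T[:,1])[-8:].round(4),'tx',T[:,0].min(),T[:,0].max())
print(env.get_state()['tcp_pos'],env.get_state()['orientation'])
E
python3 pot.py
```

```text
guess 321 178 bbox (299, 151, 48, 52)
tx 0.42454515144204846 0.4752744902574039 ty 0.24663553339494307 0.30249383876392216
centre from near edge [0.36812764 0.37724956]
(0.3687, 0.3714) 0.057 [296. 156.] [348. 207.]
(0.3687, 0.3714) 0.006 [299. 150.] [344. 194.]
(0.372, 0.375) 0.057 [299. 154.] [352. 205.]
(0.372, 0.375) 0.006 [302. 148.] [347. 192.]
tray max ty (outer end) [0.3169 0.3169 0.3169 0.3169 0.3169 0.3169 0.3169 0.3176] tx 0.394059294608695 0.5242760369862627
[0.36892363 0.36378773 0.19927625] [-3.30992627e-04  6.12482398e-01  7.90481788e-01 -1.93532402e-03]
```

>>> move_arm(moves=[0.0005, 0.009, -0.03, 0, 0.068, 0.0005, 0.009, -0.07, 0, 0.068, 0.0005, 0.009, -0.11, 0, 0.068, 0.0005, 0.009, -0.14, 0, 0.068, 0.0005, 0.009, -0.16, 0, 0.068, 0.0005, 0.009, -0.175, 0, 0.068, 0.0005, 0.009, -0.185, 0, 0.068, 0.0005, 0.009, -0.191, 0, 0.068, 0.0005, 0.009, -0.193, 0, 0.068, 0.0005, 0.009, -0.193, 0, 0.068])

```text
clock: 15.65
tcp_pos: [0.371, 0.3729, 0.0083]
orientation: [0.0, 0.613, 0.79, -0.0]
wrist_force: [0.3, 0.1, 0.9]
finger_gap: 0.0679
grip_force: 0.0
```

>>> move_arm(moves=[0, 0, 0, 0, 0.045, 0, 0, 0, 0, 0.045, 0, 0, 0, 0, 0.045, 0, 0, 0, 0, 0.045, 0, 0, 0, 0, 0.045, 0, 0, 0, 0, 0.045], newtons=20)

```text
clock: 16.15
tcp_pos: [0.3715, 0.3738, 0.0093]
orientation: [0.001, 0.613, 0.79, 0.001]
wrist_force: [0.5, -0.8, 6.8]
finger_gap: 0.0538
grip_force: 21.5
```

>>> move_arm(moves=[0, 0, 0.003, 0, 0.045, 0.004, 0.001, 0.003, 0, 0.045, 0.0087, 0.0022, 0.003, 0, 0.045, 0.0087, 0.0022, 0.0005, 0, 0.045, 0.0087, 0.0022, 0, 0, 0.045, 0.0087, 0.0022, 0, 0, 0.068, 0.0087, 0.0022, 0, 0, 0.068, 0.0087, 0.0022, 0, 0, 0.068, 0.0087, 0.0022, 0, 0, 0.068])

```text
clock: 16.9
tcp_pos: [0.379, 0.3753, 0.0079]
orientation: [-0.0, 0.613, 0.79, -0.0]
wrist_force: [0.1, -0.4, -0.1]
finger_gap: 0.0679
grip_force: 0.0
```

```bash
cat > pot2.py <<'E'
from h import *
c=cam('wrist'); np.savez('p2.npz',**c); hsv=cv2.cvtColor(c['pixels'],cv2.COLOR_RGB2HSV); s=env.get_state(); t=s['tcp_pos']
w=((hsv[...,1]<60)&(hsv[...,2]>110)).astype(np.uint8); w[:,:235]=0; w[:,405:]=0; w[:170]=0
q=max(cv2.findContours(w,0,1)[0],key=cv2.contourArea); h=cv2.convexHull(q); print('bbox',cv2.boundingRect(h),'area',cv2.contourArea(q))
a=np.linspace(0,6.3,90); 
for z in (.057,.006): p=proj(c,np.c_[t[0]+.028*np.cos(a),t[1]+.028*np.sin(a),0*a+z]); print('model centred at tcp',z,p.min(0).round(),p.max(0).round())
print(t.round(4),s['wrist_force'].round(1),s['finger_gap'],s['grip_force'],s['clock'])
E
python3 pot2.py
```

```text
bbox (266, 207, 114, 132) area 11660.0
model centred at tcp 0.057 [256. 243.] [384. 351.]
model centred at tcp 0.006 [274. 204.] [365. 287.]
[0.3791 0.3753 0.0079] [-0.4  0.2  0.4] 0.06813534764013104 0.0 16.95
```

>>> move_arm(moves=[0, 0, -0.003, 0, 0.068, 0, 0, -0.006, 0, 0.068, 0, 0, -0.009, 0, 0.068, 0, 0, -0.011, 0, 0.068, 0, 0, -0.011, 0, 0.068])

```text
clock: 17.37
tcp_pos: [0.3788, 0.3751, -0.0035]
orientation: [-0.0, 0.613, 0.79, -0.001]
wrist_force: [0.0, 0.2, 0.2]
finger_gap: 0.0678
grip_force: 0.0
```

>>> move_arm(moves=[0, 0, 0, 0, 0.045, 0, 0, 0, 0, 0.045, 0, 0, 0, 0, 0.045, 0, 0, 0, 0, 0.045, 0, 0, 0, 0, 0.045, 0, 0, 0, 0, 0.045], newtons=20)

```text
clock: 17.87
tcp_pos: [0.3793, 0.3755, -0.0027]
orientation: [0.0, 0.613, 0.79, 0.0]
wrist_force: [-0.2, -0.4, -0.0]
finger_gap: 0.054
grip_force: 21.2
```

>>> move_arm(moves=[0, 0, 0.001, 0, 0.045, 0, 0, 0.002, 0, 0.045, -0.001, 0.004, 0.002, 0, 0.045, -0.0022, 0.0087, 0.002, 0, 0.045, -0.0022, 0.0087, 0.002, 0, 0.045])

```text
clock: 18.28
tcp_pos: [0.3771, 0.3852, -0.0007]
orientation: [-0.0, 0.613, 0.79, 0.0]
wrist_force: [0.6, 0.1, -1.3]
finger_gap: 0.0538
grip_force: 21.4
```

>>> move_arm(moves=[-0.0002, 0.001, 0, 0, 0.045, -0.0005, 0.002, 0, 0, 0.045, -0.0007, 0.003, 0, 0, 0.045, -0.0007, 0.003, 0, 0, 0.045])

```text
clock: 18.62
tcp_pos: [0.3764, 0.3867, -0.0008]
orientation: [0.0, 0.613, 0.79, -0.0]
wrist_force: [0.5, -2.8, -1.5]
finger_gap: 0.0539
grip_force: 21.4
```

>>> move_arm(moves=[-0.0003, 0.0012, 0.0018, 0, 0.045, -0.0006, 0.0025, 0.0035, 0, 0.045, -0.001, 0.004, 0.005, 0, 0.045, -0.0014, 0.0054, 0.0066, 0, 0.045, -0.0014, 0.0054, 0.0066, 0, 0.045])

```text
clock: 19.03
tcp_pos: [0.3748, 0.3926, 0.0061]
orientation: [0.0, 0.613, 0.79, -0.0]
wrist_force: [0.8, -4.8, -0.6]
finger_gap: 0.0538
grip_force: 21.7
```

```bash
cat > pt.py <<'E'
# tilt of pot from its base disc (radius .025, centre d from G) seen by wrist cam: compare hull bbox with the circle's projection
from h import *
import sys
c=cam('wrist'); s=env.get_state(); t=s['tcp_pos']; hsv=cv2.cvtColor(c['pixels'],cv2.COLOR_RGB2HSV)
np.savez('pt.npz',**c)
w=((hsv[...,1]<60)&(hsv[...,2]>90)).astype(np.uint8); w[:,:240]=0; w[:,400:]=0; w[:120]=0
q=max(cv2.findContours(w,0,1)[0],key=cv2.contourArea); x,y,ww,hh=cv2.boundingRect(cv2.convexHull(q)); print('bbox x',x,x+ww,'y',y,y+hh)
out=np.array([-.247,.969,0]);tx=np.array([.969,.247,0]);up=np.array([0,0,1.]);G=t+[0,0,.034];a=np.linspace(0,6.3,90)
r=[]
for th in range(-10,190,10):
    T=np.radians(th); b=np.cos(T)*up+np.sin(T)*out; e=np.cos(T)*out-np.sin(T)*up
    ring=lambda k,R:G+k*b+R*(np.outer(np.cos(a),tx)+np.outer(np.sin(a),e))
    p=proj(c,np.vstack([ring(.026,.026),ring(-.025,.028)])); pb=proj(c,ring(.026,.026)); r.append((th,int(p[:,1].min()),int(p[:,1].max()),int(np.ptp(p[:,0]))))
print(r)
print(t.round(4),s['wrist_force'].round(1),s['finger_gap'],s['grip_force'],s['clock'])
E
python3 pt.py
```

```text
bbox x 257 400 y 222 351
[(-10, 206, 364, 127), (0, 210, 367, 128), (10, 215, 366, 129), (20, 222, 362, 129), (30, 220, 355, 129), (40, 213, 344, 127), (50, 208, 349, 126), (60, 206, 357, 123), (70, 206, 363, 120), (80, 209, 367, 117), (90, 213, 369, 113), (100, 218, 367, 113), (110, 225, 362, 116), (120, 220, 353, 120), (130, 213, 341, 124), (140, 208, 343, 127), (150, 206, 352, 131), (160, 206, 359, 133), (170, 209, 365, 135), (180, 213, 368, 137)]
[0.3748 0.3925 0.006 ] [-0.  -4.6 -1.1] 0.05381145785408822 21.791158735650242 19.0833
```

>>> move_arm(moves=[-0.0004, 0.0017, 0.0014, 0, 0.045, -0.0008, 0.0033, 0.0028, 0, 0.045, -0.0013, 0.0051, 0.004, 0, 0.045, -0.0018, 0.0069, 0.005, 0, 0.045, -0.0023, 0.0089, 0.006, 0, 0.045, -0.0028, 0.0109, 0.0067, 0, 0.045, -0.0028, 0.0109, 0.0067, 0, 0.045])

```text
clock: 19.67
tcp_pos: [0.3723, 0.4041, 0.0129]
orientation: [0.0, 0.613, 0.79, 0.0]
wrist_force: [1.0, -3.3, 0.7]
finger_gap: 0.0537
grip_force: 21.7
```

```bash
python3 pt.py
```

```text
bbox x 257 400 y 227 350
[(-10, 206, 364, 127), (0, 210, 367, 128), (10, 215, 366, 129), (20, 222, 362, 129), (30, 220, 355, 129), (40, 213, 344, 127), (50, 208, 349, 126), (60, 206, 357, 123), (70, 206, 363, 120), (80, 209, 367, 117), (90, 213, 369, 113), (100, 218, 367, 113), (110, 225, 362, 116), (120, 220, 353, 120), (130, 213, 341, 124), (140, 208, 343, 127), (150, 206, 352, 131), (160, 206, 359, 133), (170, 209, 365, 135), (180, 213, 368, 137)]
[0.3723 0.404  0.0128] [ 1.2 -3.8  0.5] 0.054012207036602464 21.6866778677786 19.7167
```

```bash
cat > prof.py <<'E'
from h import *
for f in ('p2.npz','pt.npz'):
    c=dict(np.load(f)); g=cv2.GaussianBlur(cv2.cvtColor(c['pixels'],cv2.COLOR_RGB2GRAY),(5,5),0)
    print(f,[(v,int(g[v,310:331].mean())) for v in range(190,372,5)])
E
python3 prof.py
cat > ring.py <<'E'
# rows (col 320) where base-rim front/back and mouth-rim front/back lie, for tilt th
from h import *
def rows(c,t,off=.034,D=.026):
    out=np.array([-.247,.969,0]);up=np.array([0,0,1.]);G=t+[0,0,off]
    for th in range(0,190,10):
        T=np.radians(th); b=np.cos(T)*up+np.sin(T)*out; e=np.cos(T)*out-np.sin(T)*up
        print(th,proj(c,[G+D*b+.026*e,G+D*b-.026*e,G-(.051-D)*b+.028*e,G-(.051-D)*b-.028*e])[:,1].round(0).tolist())
if __name__=='__main__':
    c=dict(np.load('pt.npz')); rows(c,env.get_state()['tcp_pos'])
E
python3 ring.py
```

```text
p2.npz [(190, 210), (195, 230), (200, 230), (205, 220), (210, 132), (215, 132), (220, 135), (225, 142), (230, 156), (235, 174), (240, 206), (245, 248), (250, 251), (255, 251), (260, 250), (265, 251), (270, 252), (275, 252), (280, 252), (285, 252), (290, 252), (295, 252), (300, 252), (305, 252), (310, 252), (315, 252), (320, 250), (325, 242), (330, 249), (335, 252), (340, 233), (345, 231), (350, 42), (355, 30), (360, 31), (365, 31), (370, 31)]
pt.npz [(190, 91), (195, 75), (200, 73), (205, 72), (210, 74), (215, 78), (220, 98), (225, 179), (230, 183), (235, 235), (240, 246), (245, 248), (250, 248), (255, 248), (260, 248), (265, 249), (270, 249), (275, 249), (280, 249), (285, 249), (290, 249), (295, 249), (300, 249), (305, 249), (310, 249), (315, 249), (320, 249), (325, 249), (330, 175), (335, 155), (340, 249), (345, 248), (350, 41), (355, 28), (360, 30), (365, 29), (370, 29)]
0 [260.0, 367.0, 210.0, 297.0]
10 [245.0, 366.0, 216.0, 308.0]
20 [231.0, 363.0, 222.0, 319.0]
30 [221.0, 355.0, 230.0, 330.0]
40 [213.0, 344.0, 239.0, 340.0]
50 [208.0, 330.0, 248.0, 349.0]
60 [206.0, 314.0, 258.0, 357.0]
70 [207.0, 296.0, 268.0, 364.0]
80 [209.0, 278.0, 279.0, 368.0]
90 [213.0, 260.0, 290.0, 369.0]
100 [219.0, 245.0, 301.0, 368.0]
110 [226.0, 231.0, 312.0, 363.0]
120 [234.0, 221.0, 323.0, 354.0]
130 [242.0, 213.0, 334.0, 342.0]
140 [252.0, 208.0, 344.0, 326.0]
150 [262.0, 206.0, 352.0, 309.0]
160 [272.0, 207.0, 360.0, 290.0]
170 [283.0, 209.0, 365.0, 272.0]
180 [294.0, 213.0, 369.0, 254.0]
```

Run:
```python
from h import *
for f in ('p2.npz','pt.npz'):
    c=dict(np.load(f)); g=cv2.cvtColor(c['pixels'],cv2.COLOR_RGB2GRAY)[196:356,240:400]
    s=cv2.resize(g,(54,40),interpolation=cv2.INTER_AREA)
    print(f); print('\n'.join(''.join(' .:-=+*#%@'[min(9,int((v/256)**1.5*10))] for v in r) for r in s))
```

```text
p2.npz
%%%%%%%%%%%%%%%%%%%%%%%%%%%%%%%%%%%%%%%%%%%%%%%%%%%%%#
%%%%%%%%%%%%%%%%%%%%%%%%%%%%%%%%%%%%%%%%%%%%%%%%%%%%%#
%%%%%%%%%%%%%%%%%%%%%%%%%#****#%%%%%%%%%%%%%%%%%%%%%%#
%%%%%%%%%%%%%%%%%%%%%*+---------=+*#%%%%%%%%%%%%%%%%%#
%%%%%%%%%%%%%%%%%%#+--------------==*%%%%%%%%%%%%%%%%%
%%%%%%%%%%%%%%%%%+----------------===+#%%%%%%%%%%%%%%%
%%%%%%%%%%%%%%%%+-------------=========#%%%%%%%%%%%%%%
%%%%%%%%%%%%%%%+----====================#%%%%%%%%%%%%%
%%%%%%%%%%%%%%*==========================%%%%%%%%%%%%%
%%%%%%%%%%%%%#=======++++++++++++++++====+%%%%%%%%%%%%
%%%%%%%%%%%%%+===+++++++*********+++++++==*%%%%%%%%%%%
%%%%%%%%%%%%*==+++****###%%%%%%###****++++=#%%%%%%%%%%
%%%%%%%%%%%#=+++**##%%@@@@@@@@@@@@%%##***+++#%%%%%%%%%
===-:#%%%%%+++**#%%@@@@@@@@@@@@@@@@@@@%#**++*%%%*-===*
:::  +%%%%*=+*#%@@@@@@@@@@@@@@@@@@@@@@@@%#**+#%%=::---
::   =%%%%++*#%@@@@@@@@@@@@@@@@@@@@@@@@@@@%#**%%-::---
:.   -%%%#+*#@@@@@@@@@@@@@@@@@@@@@@@@@@@@@@%#*#%-:::--
:    :%%%*+#@@@@@@@@@@@@@@@@@@@@@@@@@@@@@@@@%*##-::::-
     :%%%+#@@@@@@@@@@@@@@@@@@@@@@@@@@@@@@@@@@%*#:::::-
     .#%%*%@@@@@@@@@@@@@@@@@@@@@@@@@@@@@@@@@@@##
[... 2613 characters left out ...]
#@@@@@@@@@@@@@@@@@@@@@@@%##@@@@@%::.....
     ..%@@@@@#*#@@@@@@@@@@@@@@@@@@@@@@#*%@@@@@#.:.....
     . *@@@@@@*+#@@@@@@@@@@@@@@@@@@@@#*#@@@@@@=.......
      .#@@@@@@%++#@@@@@@@@@@@@@@@@@@#*#@@@@@@@*.......
      -#%@@@@@@%+++%@@@@@@@@@@@@@@%***@@@@@@@%#:......
      +##%@@@@@@%*==*#@@@@@@@@@@#+++#@@@@@@@%%%=......
      -###@@@@@@@@#+===+**##**+==+*%@@@@@@@%###:......
.     .####@@@@@@@@@%*=========+*%@@@@@@@@%###*:......
       +####@@@@@@@@@@@@%###%%@@@@@@@@@@@%####-.......
       :####%%@@@@@@@@@@@@@@@@@@@@@@@@@@%####*:.......
        **         .-=*%@@@@@@#+=-:........-#=........
        ==               .::.       .......:*:........
                                       ...............
```

The text rendering shows the base disc nearly facing the camera, so the tilt is about 30° and in the right direction. I'll continue with deeper engagement.

>>> move_arm(moves=[0, 0, -0.002, 0, 0.045, -0.0007, 0.0029, -0.002, 0, 0.045, -0.0015, 0.0058, -0.002, 0, 0.045, -0.0025, 0.0097, -0.0015, 0, 0.045, -0.0035, 0.0136, -0.001, 0, 0.045, -0.0035, 0.0136, -0.001, 0, 0.045])

```text
clock: 20.22
tcp_pos: [0.369, 0.4182, 0.0119]
orientation: [-0.0, 0.613, 0.79, 0.001]
wrist_force: [0.5, -1.8, 2.5]
finger_gap: 0.0541
grip_force: 22.0
```

```bash
cat > asc.py <<'E'
from h import *
c=cam('wrist'); np.savez('pt.npz',**c); g=cv2.cvtColor(c['pixels'],cv2.COLOR_RGB2GRAY)[180:380,240:400]
s=cv2.resize(g,(40,34),interpolation=cv2.INTER_AREA)
print('\n'.join(''.join(' .:-=+*#%@'[min(9,int((v/256)**1.5*10))] for v in r) for r in s))
s=env.get_state();print(s['clock'],s['tcp_pos'].round(4),s['wrist_force'].round(1),s['finger_gap'],s['grip_force'])
E
python3 asc.py
```

```text
.::=++**++++++++***++++++++=++++
..            .:-=+++++*****++++++++++++
::......           ..:-=+**++++++===++++
:.............         ...:--=++====+===
::..................::...........::-==+=
:::::::.............:---::.......     .:
:::::::..................:::::::...     
:::::::.......::-=====--::::::::::::....
::::::::::::-+*#%%%%%%%##*=-::::::::....
::::::::::=*#%%@@@@@@@@@@%%#*-:::::::::.
::::----=*#%@@@@@@@@@@@@@@@@%#+------:::
***+--:=#%%@@@@@@@@@@@@@@@@@@%%*-:--++++
%#*=-:-#%%@@@@@@@@@@@@@@@@@@@@@%#:--=+**
: .::.#%@@@@@@@@@@@@@@@@@@@@@@@@%*:--::=
 .::.=%@@%%@@@@@@@@@@@@@@@@@@%%@@%----:.
 :::.#@@@%%@@@@@@@@@@@@@@@@@@#%@@@*:---:
.::..%@@@#%@@@@@@@@@@@@@@@@@@##@@@%::--:
=+= :@@@@#*@@@@@@@@@@@@@@@@@@*#@@@%::**=
 =#.:@@@@%=%@@@@@@@@@@@@@@@@%=@@@@%:-%=:
   .:%@@@@*+@@@@@@@@@@@@@@@@+#@@@@%::..:
   ..%@@@@@*+%@@@@@@@@@@@@%*#@@@@@#.:...
   . +@@@@@@#=*%@@@@@@@@%#*%@@@@@@=.....
     -@@@@@@@@#++*####**#%@@@@@@@@:.....
     #%@@@@@@@@@@%%%%%@@@@@@@@@@@%+.....
    :%%%@@@@@@@@@@@@@@@@@@@@@@@@%%%:....
    .#%%@@@@@@@@@@@@@@@@@@@@@@@%%%#:....
     +%%%@@@@@@@@@@@@@@@@@@@@@%%%%+:....
     :#####%%%@@@@@@@@@@@@%%%###%%::....
      #.       .:=+**+-:.......:=+......
      .                     ....::......
..                            ..........
                                  ......
                                        
                                        
20.2667 [0.369  0.418  0.0118] [ 1.3 -1.5  1.8] 0.05397539003549765 22.055301862583292
```

>>> move_arm(moves=[0, 0, -0.001, 0, 0.045, -0.0007, 0.0029, -0.0015, 0, 0.045, -0.0014, 0.0058, -0.002, 0, 0.045, -0.0022, 0.0087, -0.002, 0, 0.045, -0.0022, 0.0087, -0.002, 0, 0.045])

```text
clock: 20.68
tcp_pos: [0.3665, 0.4264, 0.0096]
orientation: [-0.0, 0.613, 0.79, 0.0]
wrist_force: [0.9, -2.0, 3.2]
finger_gap: 0.0536
grip_force: 22.2
```

```bash
python3 asc.py
```

```text
*##%############***##**#####****+**+****
  .:=+######**##**##***#######**********
        .:=+*###########*##*******+*****
..            .:=+*###*####*****++++****
::::....           .::-+********++++++++
:::::::::....         ....:-=+**+++*****
:::::::::...::.......  ........:::-=+++*
::::::::::::::::--==++=-::.............:
::::::::::::=+*##%%%%%%##*+-:::::.....  
-::::::::-+*#%@@@@@@@@@@@@%#*=--:::::...
::::::::=*#%@@@@@@@@@@@@@@@@%#*---::::::
:::---:+#%%@@@%%@%@@@@@@@@@@@%%#=:--::::
-::--:=#%%@@@%%%%@@@@@@@@@@@@%%%#--=----
. :---#%%%%%%%@@@@@@@@@@@@@@%%%%%#-==:::
 .--.*%%%##%@@@@@@@@@@@@@@@@%*#@@%+-=-::
 ---.%@@@#*@@@@@@@@@@@@@@@@@@+#@@@#:==-:
:--.:%@@@%+%@@@@@@@@@@@@@@@@%+@@@@%:-==:
=*+ :@@@@@%*%@@@@@@@@@@@@@@%+%@@@@%:-**=
 +%.:@@@@@@%*%@@@@@@@@@@@@%*%@@@@@%:=@=:
   ..@@@@@@@@%#%@@@@@@@@%%%@@@@@@@%.::::
   . %@@@@@@@@@@%%%%%@%@@@@@@@@@@@*.:.::
   . +@@@@@@@@@@@@@@@@@@@@@@@@@@@@-::...
   . =@@@@@@@@@@@@@@@@@@@@@@@@@@@@-:....
    .%@@@@@@@@@@@@@@@@@@@@@@@@@@@@*:....
    :@@@@@@@@@@@@@@@@@@@@@@@@@@@@@%:....
    .@@@@@@@@@@@@@@@@@@@@@@@@@@@@@%::...
.    *@@@@@@@@@@@@@@@@@@@@@@@@@@@@+::..:
     :@%#%%%%%@@@@@@@@@@@@%%%%%%%@-:::..
      #:       .:=+#*+=-:...::::+*::::..
      .                   .....::-:::...
..                          ..........:.
                              ..........
                                  ......
                                        
20.7333 [0.3666 0.4263 0.0096] [ 2.1 -0.6  3.1] 0.05394838373941175 22.156725459881272
```

>>> move_arm(moves=[-0.0007, 0.0029, -0.001, 0, 0.045, -0.0014, 0.0058, -0.002, 0, 0.045, -0.0022, 0.0087, -0.003, 0, 0.045, -0.0028, 0.0115, -0.004, 0, 0.045, -0.0028, 0.0115, -0.004, 0, 0.045])

```text
clock: 21.15
tcp_pos: [0.3631, 0.4378, 0.0051]
orientation: [-0.0, 0.613, 0.79, -0.0]
wrist_force: [0.8, -0.7, 1.6]
finger_gap: 0.054
grip_force: 22.1
```

```bash
python3 asc.py
```

```text
###%%%%%%%%%%##*#####*####%##********###
#%%%%%%%%#############*#######*******#*#
##%%%###########################********
+###%####%%%#%%#%###########**#***+*****
  .:-=+##%%%%%%%%#####*######*#**+++****
 ..     .:-=+#%%%%####*#####**#***+*****
 .........    .:-=+###*#####************
::............      .:--++***********+**
-:::::::::...:-=+*****+=--::--=+****+***
::::::::::-+*#%@@@@@@@@@@%#+=:::::--=+**
::::::::=+*%@@%%#******#%@@@#+=-::::...:
::::--:=+*#%%#************#%%#*+=:--:...
-::---=****#****************#****===-::.
. :---###*+*########*********=*###-==:::
 .--:+%%##+*###########*****++#%%%=-==::
.---.#%%%%#*#############****#%%@@*:==-:
:--..%@@@@%%%##############%%@@@@@#:-==-
=*+..@@@@@@@@@@%%%%%%%%%%@@@@@@@@@%:-**=
 +%..@@@@@@@@@@@@@@@@@@@@@@@@@@@@@%:=@=:
   :.@@@@@@@@@@@@@@@@@@@@@@@@@@@@@#.-:::
   : %@@@@@@@@@@@@@@@@@@@@@@@@@@@@+:::::
   : *@@@@@@@@@@@@@@@@@@@@@@@@@@@@=::.::
   . =@@@@@@@@@@@@@@@@@@@@@@@@@@@@-::...
    .%@@@@@@@@@@@@@@@@@@@@@@@@@@@@*:....
    -@@@@@@@@@@@@@@@@@@@@@@@@@@@@@@-:...
    .@@@@@@@@@@@@@@@@@@@@@@@@@@@@@%-::..
.    #@@@@@@@@@@@@@@@@@@@@@@@@@@@@*-::.:
     -@%%%%%%%@@@@@@@@@@@@%%%%%%@@-:::..
      %:       .-=+#*+=-:..::::-*#::::..
      :                  .....::--:::::.
..                         .......::..::
                              ..........
                                 .......
                                        
21.2 [0.3632 0.4377 0.0052] [ 0.2 -1.4  1. ] 0.0538161053757974 22.03730912970059
```

Tilt is now about 87°, with the base facing outward. Next I'll lift, move back inside the stop, and do the second quarter turn on the base face.

>>> move_arm(moves=[0, 0, 0.015, 0, 0.045, 0, 0, 0.03, 0, 0.045, 0.004, -0.015, 0.03, 0, 0.045, 0.008, -0.032, 0.03, 0, 0.045, 0.0137, -0.0537, 0.03, 0, 0.045, 0.0137, -0.0537, 0.03, 0, 0.045, 0.0137, -0.0537, 0.015, 0, 0.045, 0.0137, -0.0537, 0.004, 0, 0.045, 0.0137, -0.0537, -0.001, 0, 0.045, 0.0137, -0.0537, -0.004, 0, 0.045, 0.0137, -0.0537, -0.004, 0, 0.045])

```text
clock: 22.12
tcp_pos: [0.3767, 0.3832, 0.0006]
orientation: [-0.0, 0.613, 0.79, -0.001]
wrist_force: [-0.6, 0.4, -1.7]
finger_gap: 0.054
grip_force: 21.9
```

```bash
python3 asc.py
```

```text
::::.:...............::::...........::::
::::::::::::::::::::::::::::::::::::::::
+++++++++===============================
%%%%%%%%%%%%%%%%%%%%%%%%%###############
#####%%%%%%%%%%%%%%##%%#################
%%%%%%%%%%%%%%%%%%%%%%%%%%%%%%%%%%%%%%%%
%%%%%%%%%%%%%%%%%%%%%%%%%%%%%%%%%%%%%%%%
%%%%%%%%%%%%%%%%%%%%%%%%%%%%%%%%%%%%%%%%
%%%%%%%%%%%%#*++++****+++**%%%%%%%%%%%%%
%%%%%%%%%%*++#%@@@@@@@@@@#*=+#%%%%%%%%%%
%%%%%%%%*++#@@%#*+++++**#@@%*++#%%%%%%%%
%%%#==-+++*%#***++++++++++*%#*+++=++%%%%
%##=-:=+++********++++++++++*++++--=+##%
: .---***+=**********++++++++=+***-==::=
 .--.+*#**=+***********++++++=*###=-=-::
 :-: *####*+*************++++*#%%%+:==-:
.--..#%%%%##****************#%%%%%*:-==:
=*= .%@@@@@%%%############%%@@@@@@#.:**=
 =#..%@@@@@@@@@@@@%%%%@@@@@@@@@@@@#.-@=:
   ..%@@@@@@@@@@@@@@@@@@@@@@@@@@@@*.::::
   . #@@@@@@@@@@@@@@@@@@@@@@@@@@@@+.:..:
   . +@@@@@@@@@@@@@@@@@@@@@@@@@@@@-.:...
   . =@@@@@@@@@@@@@@@@@@@@@@@@@@@@-:....
     #%@@@@@@@@@@@@@@@@@@@@@@@@@@%+:....
    :%%@@@@@@@@@@@@@@@@@@@@@@@@@@%%:....
    .%%@@@@@@@@@@@@@@@@@@@@@@@@@@%#:....
     *%%@@@@@@@@@@@@@@@@@@@@@@@@%%+::...
     :%#%%%%%%@@@@@@@@@@@@%%%%%%%%-::...
      #.       .:=+**+=:.....:::+*::....
      .                    .....::......
..                           .........:.
                                ........
                                        
                                        
22.1667 [0.3771 0.3835 0.0012] [-1.  -0.1 -1.4] 0.05359027618626967 21.86989085177629
```

>>> move_arm(moves=[0, 0, -0.0015, 0, 0.045, 0, 0, -0.003, 0, 0.045, 0, 0, -0.003, 0, 0.045, -0.0005, 0.0019, -0.003, 0, 0.045, -0.001, 0.0039, -0.003, 0, 0.045, -0.0014, 0.0053, -0.003, 0, 0.045, -0.0014, 0.0053, -0.003, 0, 0.045])

```text
clock: 22.75
tcp_pos: [0.376, 0.3894, -0.0013]
orientation: [0.0, 0.613, 0.79, 0.0]
wrist_force: [-0.9, -0.5, -0.9]
finger_gap: 0.0538
grip_force: 21.9
```

>>> move_arm(moves=[-0.0003, 0.001, 0, 0, 0.045, -0.0005, 0.002, 0, 0, 0.045, -0.0007, 0.003, 0, 0, 0.045, -0.0007, 0.003, 0, 0, 0.045])

```text
clock: 23.08
tcp_pos: [0.3753, 0.3921, -0.0015]
orientation: [0.0, 0.613, 0.79, 0.0]
wrist_force: [-0.8, 0.2, -1.2]
finger_gap: 0.0541
grip_force: 21.9
```

>>> move_arm(moves=[0, 0, -0.001, 0, 0.045, 0, 0, -0.002, 0, 0.045, 0, 0, -0.003, 0, 0.045, 0, 0, -0.003, 0, 0.045])

```text
clock: 23.42
tcp_pos: [0.3754, 0.3921, -0.0039]
orientation: [-0.0, 0.613, 0.79, 0.0]
wrist_force: [-1.7, -0.6, 4.3]
finger_gap: 0.0538
grip_force: 22.4
```

```bash
python3 asc.py
```

```text
:::::.......:.......:::.:::::::::......:
:::::........::.......::.....:::::..::::
::::..........::......:::::::::......:::
:::::::..:...........::::::::::::.....::
:::::-::::::::::::::::::::::::::::::::::
===============-----------====----------
%%%%%%%%%%%%%%%%%%%%%%%%%%%%%%%%########
%%%%%%%%%%%%%%%%%%%%%%%#################
%%%%%%%%%%%%%**++*****+++*#%%%%%%%%%%%%%
%%%%%%%%%%*++#%@@@@@@@@@@%*++#%%%%%%%%%%
%%%%%%%%*++#@@%#**++++**#@@%*++#%%%%%%%%
%%%%==-+++#%#*****++++++++*%#*+++=++%%%%
%##=-:=+++**********++++++++*+**+--=+#%%
: :---***+=************++++++=****-==::+
 .--.+##**++*************+++++*###=-==::
 :-:.#%%%#*****************++##%%%+:==-:
:--..%%%%%%##***#####******##%%%@@#:-==-
=*+ .%@@@@@@%%%%########%%%@@@@@@@#::**=
 +%..%@@@@@@@@@@@@@@@@@@@@@@@@@@@@#.-@=:
   ..%@@@@@@@@@@@@@@@@@@@@@@@@@@@@*.::::
   . #@@@@@@@@@@@@@@@@@@@@@@@@@@@@+.:..:
   . +@@@@@@@@@@@@@@@@@@@@@@@@@@@@-.:...
   . =@@@@@@@@@@@@@@@@@@@@@@@@@@@@-:....
     #@@@@@@@@@@@@@@@@@@@@@@@@@@@@*:....
    :%%@@@@@@@@@@@@@@@@@@@@@@@@@@%%:....
    .%%@@@@@@@@@@@@@@@@@@@@@@@@@@%#::...
.    *%@@@@@@@@@@@@@@@@@@@@@@@@@%%+::..:
     :%%%%%%%%@@@@@@@@@@@@%%%%%%%%-::...
      #:       .:=+#*+=::....:::+*:::...
      .                   ......:::.....
..                           .........:.
                               .........
                                    ... 
                                        
23.4667 [ 0.3754  0.3921 -0.0038] [-1.8 -0.4  5.1] 0.05376078427731317 22.407104301382788
```

>>> move_arm(moves=[0, 0, 0.0015, 0, 0.045, -0.0003, 0.0013, 0.002, 0, 0.045, -0.0007, 0.0026, 0.003, 0, 0.045, -0.001, 0.004, 0.004, 0, 0.045, -0.0014, 0.0055, 0.0048, 0, 0.045, -0.0014, 0.0055, 0.0048, 0, 0.045])

```text
clock: 23.97
tcp_pos: [0.3739, 0.3978, 0.0004]
orientation: [0.0, 0.613, 0.79, 0.0]
wrist_force: [0.4, 0.1, -1.6]
finger_gap: 0.0538
grip_force: 21.9
```

```bash
python3 asc.py
```

```text
:::::.......::.....:-==-::..    .:--++++
::::::......::.....::::::::::::..   ..:-
::::::.......::.....::::::::::::::......
:::::.........::......:::::::::::.:..:::
::::::::.::....:.....::::::::::::::...::
:::::-::::::::::::::::::::::::::::::::::
-------------------------------------:::
%%%%%%%%%%%%%%%%########################
%%%%%%%%%%%%#*+++******++**#%%%%########
%%%%%%%%%%*++#%@@@@@@@@@@%*++#%%%%%%%%%%
%%%%%@@%*++#@@%#*******#%@@%*++#%%%%%%%%
@%%%==-+++#%%*************#%%*+++=++%%%%
@##=-:=+***#*****************+***=-=+#%%
- :---****+*****************+=**#*-==::+
 .--.+###*+******#**********++####=-==::
 :-:.#%%%##***#######*******+##%%%*:==-:
:--..%@@%%%############****#%%%@@@#:-==-
=*+ .%@@@@@@%%%%%######%%%%@@@@@@@#:-**=
 +#..%@@@@@@@@@@@@@@@@@@@@@@@@@@@@#.-%=:
   ..%@@@@@@@@@@@@@@@@@@@@@@@@@@@@*.::::
   . %@@@@@@@@@@@@@@@@@@@@@@@@@@@@+.:.::
   . +@@@@@@@@@@@@@@@@@@@@@@@@@@@@-::...
   . =@@@@@@@@@@@@@@@@@@@@@@@@@@@@-:....
    .#@@@@@@@@@@@@@@@@@@@@@@@@@@@@*:....
    :%@@@@@@@@@@@@@@@@@@@@@@@@@@@@%:....
    .%%@@@@@@@@@@@@@@@@@@@@@@@@@@%%::...
.    *%@@@@@@@@@@@@@@@@@@@@@@@@@@%+::..:
     :%%%%%%%%@@@@@@@@@@@@%%%%%%%%-::...
      #:       .:=+#*+=-:...::::+*:::...
      .                   ......:::::...
..                          ..........:.
                               .........
                                   .....
                                        
24.0167 [3.739e-01 3.976e-01 3.000e-04] [ 0.7 -0.  -2.1] 0.05381080849637305 21.874350345678977
```

```bash
cat > base.py <<'E'
from h import *
c=cam('wrist'); g=cv2.cvtColor(c['pixels'],cv2.COLOR_RGB2GRAY); s=env.get_state();t=s['tcp_pos']; out=np.array([-.247,.969,0])
print([(v,int(g[v,312:329].mean())) for v in range(206,300,3)])
for v in (225,229,233,275,280,285,290): print(v,[(z,round(float((ray(c,[(320,v)],z)[0])@out),4)) for z in (.012,.02,.058,.064,.068)])
print('tcp',t.round(4),float(t@out),'E rows',[proj(c,[out*k+np.array([.969,.247,0])*.459+[0,0,.015]])[0].round(0).tolist() for k in (.309,.317)])
E
python3 base.py
```

```text
[(206, 85), (209, 86), (212, 86), (215, 113), (218, 117), (221, 185), (224, 228), (227, 145), (230, 179), (233, 254), (236, 254), (239, 183), (242, 184), (245, 184), (248, 186), (251, 187), (254, 188), (257, 189), (260, 192), (263, 194), (266, 196), (269, 200), (272, 203), (275, 206), (278, 208), (281, 211), (284, 226), (287, 239), (290, 249), (293, 252), (296, 253), (299, 254)]
225 [(0.012, 0.3133), (0.02, 0.3166), (0.058, 0.3323), (0.064, 0.3348), (0.068, 0.3364)]
229 [(0.012, 0.311), (0.02, 0.3144), (0.058, 0.3307), (0.064, 0.3332), (0.068, 0.335)]
233 [(0.012, 0.3086), (0.02, 0.3122), (0.058, 0.3291), (0.064, 0.3317), (0.068, 0.3335)]
275 [(0.012, 0.2821), (0.02, 0.2871), (0.058, 0.3111), (0.064, 0.3149), (0.068, 0.3174)]
280 [(0.012, 0.2788), (0.02, 0.284), (0.058, 0.3088), (0.064, 0.3128), (0.068, 0.3154)]
285 [(0.012, 0.2754), (0.02, 0.2808), (0.058, 0.3065), (0.064, 0.3106), (0.068, 0.3133)]
290 [(0.012, 0.272), (0.02, 0.2776), (0.058, 0.3042), (0.064, 0.3084), (0.068, 0.3112)]
tcp [3.738e-01 3.975e-01 3.000e-04] 0.292819962313047 E rows [[317.0, 235.0], [317.0, 221.0]]
```

>>> move_arm(moves=[0.0007, -0.0029, 0, 0, 0.045, 0.0007, -0.0029, -0.0012, 0, 0.045, 0.0007, -0.0029, -0.0025, 0, 0.045, 0, 0, -0.0025, 0, 0.045, -0.0005, 0.002, -0.0025, 0, 0.045, -0.001, 0.004, -0.0025, 0, 0.045, -0.001, 0.004, -0.0025, 0, 0.045])

```text
clock: 24.65
tcp_pos: [0.374, 0.3979, -0.0013]
orientation: [0.003, 0.614, 0.789, -0.002]
wrist_force: [2.0, -13.9, 11.1]
finger_gap: 0.0542
grip_force: 23.1
```

```bash
python3 base.py | grep -v '^2[2-9]'; python3 -c "
from workcell import env;s=env.get_state();print(s['wrist_force'],s['clock'])"
```

```text
[(206, 84), (209, 86), (212, 86), (215, 114), (218, 110), (221, 122), (224, 224), (227, 228), (230, 146), (233, 191), (236, 254), (239, 254), (242, 158), (245, 159), (248, 160), (251, 162), (254, 165), (257, 167), (260, 170), (263, 173), (266, 177), (269, 180), (272, 185), (275, 188), (278, 201), (281, 224), (284, 241), (287, 248), (290, 251), (293, 254), (296, 254), (299, 254)]
tcp [ 0.374   0.3979 -0.0013] 0.29318844893526397 E rows [[317.0, 237.0], [317.0, 223.0]]
[  2.80936944 -14.18479472  11.29042868] 24.7
```

>>> move_arm(moves=[-0.0003, 0.0012, 0.001, 0, 0.045, -0.0006, 0.0024, 0.002, 0, 0.045, -0.0009, 0.0036, 0.0028, 0, 0.045, -0.0012, 0.0048, 0.0033, 0, 0.045, -0.0012, 0.0048, 0.0033, 0, 0.045])

```text
clock: 25.12
tcp_pos: [0.3718, 0.4067, 0.0012]
orientation: [-0.0, 0.613, 0.79, 0.0]
wrist_force: [1.0, 0.0, 0.7]
finger_gap: 0.0542
grip_force: 22.4
```

```bash
python3 asc.py
```

```text
::::::::....       .:-=*#%%%####*##*##**
::::::::..::::............:-=+*###****##
:::::::....:::::::::==-:........:--=*##*
:::::::..:::::::::::--=---:::....    .:-
:::--:::::::::::.::::::::::::---:.... ..
-:::::::::::::::::::::::::::::::::::::..
---:::::::::::::::::::::::::::::::::::::
:--::--::::::::::::::::::::::::--:::::::
----=========-----------------===-------
***********+==+*#%%%%%##*+==++++++++++++
@@@@@@@@%#+*%@@@%%%##%%@@@%#+*#%%%%%%%%%
@@@%++-+++*%@#**+++++++++*%@#++*+=++%%%%
@%#+=--+++*#*******++++++++**++++-==*%%@
- :=-:****+**********+++++++++**#*-==-:+
 .--:+####*****###******+++++*#%%%==+=-:
.--- #@%%%%##########******##%%%@@+-=+=-
:--..%@@@@@@@@%%%%%%%%%%%%@@@@@@@@*:=++-
=*+..@@@@@@@@@@@@@@@@@@@@@@@@@@@@@#:-##+
 +%:.@@@@@@@@@@@@@@@@@@@@@@@@@@@@@#:=@+-
   :.@@@@@@@@@@@@@@@@@@@@@@@@@@@@@#:-::-
   :.@@@@@@@@@@@@@@@@@@@@@@@@@@@@@*:-:::
   : %@@@@@@@@@@@@@@@@@@@@@@@@@@@@+:::::
   . *@@@@@@@@@@@@@@@@@@@@@@@@@@@@=::.::
    .%@@@@@@@@@@@@@@@@@@@@@@@@@@@@#:::..
    -@@@@@@@@@@@@@@@@@@@@@@@@@@@@@@-::..
    .@@@@@@@@@@@@@@@@@@@@@@@@@@@@@%-:::.
.    *@@@@@@@@@@@@@@@@@@@@@@@@@@@@*-::::
     -@%%%%%%%@@@@@@@@@@@@%%%@@@@@=-:::.
      %:      .:-=*##+=-:.::::--*#--:::.
      :                  ....:::--:::::.
..                        ......::::::::
                             ...........
                                ........
                                    ....
25.1667 [0.3718 0.4066 0.0012] [ 0.  -0.8  0.5] 0.05395212266238499 22.439004130246758
```

>>> move_arm(moves=[-0.0004, 0.0015, 0, 0, 0.045, -0.0007, 0.003, 0, 0, 0.045, -0.0007, 0.003, 0, 0, 0.045])

```text
clock: 25.42
tcp_pos: [0.3711, 0.4094, 0.0013]
orientation: [0.0, 0.613, 0.79, 0.0]
wrist_force: [0.1, -0.8, 2.8]
finger_gap: 0.0538
grip_force: 22.6
```

```bash
python3 base.py | grep -v '^27\|^28\|^29'
```

```text
[(206, 102), (209, 98), (212, 97), (215, 95), (218, 93), (221, 93), (224, 95), (227, 98), (230, 99), (233, 162), (236, 255), (239, 255), (242, 200), (245, 176), (248, 178), (251, 180), (254, 183), (257, 186), (260, 190), (263, 195), (266, 200), (269, 205), (272, 211), (275, 223), (278, 241), (281, 252), (284, 253), (287, 255), (290, 255), (293, 255), (296, 255), (299, 255)]
225 [(0.012, 0.3251), (0.02, 0.3284), (0.058, 0.3441), (0.064, 0.3465), (0.068, 0.3482)]
229 [(0.012, 0.3227), (0.02, 0.3262), (0.058, 0.3424), (0.064, 0.345), (0.068, 0.3467)]
233 [(0.012, 0.3203), (0.02, 0.3239), (0.058, 0.3408), (0.064, 0.3435), (0.068, 0.3453)]
tcp [0.3711 0.4094 0.0013] 0.3050733477076474 E rows [[317.0, 254.0], [317.0, 241.0]]
```

>>> move_arm(moves=[0, 0, 0.005, 0, 0.045, 0, 0, 0.009, 0, 0.045, -0.0035, 0.0145, 0.009, 0, 0.045, -0.0074, 0.029, 0.009, 0, 0.045, -0.0074, 0.029, 0.004, 0, 0.045, -0.0074, 0.029, 0.001, 0, 0.045, -0.0074, 0.029, -0.002, 0, 0.045, -0.0074, 0.029, -0.004, 0, 0.045, -0.0074, 0.029, -0.004, 0, 0.045])

```text
clock: 26.22
tcp_pos: [0.3633, 0.4412, -0.0015]
orientation: [-0.002, 0.612, 0.791, 0.002]
wrist_force: [-5.1, 6.0, 9.7]
finger_gap: 0.054
grip_force: 24.2
```

```bash
python3 asc.py
```

```text
######%%######**#####*#####*********###*
###%##%%#########**##**######***+**+*#**
##%####%####*########**########*********
###%########################************
#########%%##%##############*##*++++****
.:-+*#########%%%%###**###*******++**+++
    ...:-+*#%%########*####*************
 ............:-=+#########*****++****+**
. .............   .:--=**+*+++*****++++*
:::::.......::-=++***++==---==+***+++***
:::::::::-=+#@@@@%%%%%@@@@%*=-:--==++***
::::--:-==+###*+++======+*##*+==::--::--
:::--:-+++++++++++++========+=+++-==-::.
. :--:++*++++++++++++++======++***-==:::
 .--:=%#####********+++++++**###%%====::
 --- #@@@@%%%%%%%%%%%%%%%%%%%%@@@@+:===:
:--..%@@@@@@@@@@@@@@@@@@@@@@@@@@@@#:-==-
=*+..%@@@@@@@@@@@@@@@@@@@@@@@@@@@@%:-#*=
 +%..@@@@@@@@@@@@@@@@@@@@@@@@@@@@@%:=@=:
   :.@@@@@@@@@@@@@@@@@@@@@@@@@@@@@#:-:::
   :.@@@@@@@@@@@@@@@@@@@@@@@@@@@@@*:::::
   ..%@@@@@@@@@@@@@@@@@@@@@@@@@@@@+::.::
   . #@@@@@@@@@@@@@@@@@@@@@@@@@@@@=::...
    .#@@@@@@@@@@@@@@@@@@@@@@@@@@@@*::...
    :@@@@@@@@@@@@@@@@@@@@@@@@@@@@@@-:...
    .@@@@@@@@@@@@@@@@@@@@@@@@@@@@@%-::..
.    *@@@@@@@@@@@@@@@@@@@@@@@@@@@@*-::.:
     -@%%%%%%%@@@@@@@@@@@@%%%%%%@@--::..
      %:       .:=+#*+=-:..:::::+#:::::.
      .                  .....:::-:::::.
..                         ...........::
                              ..........
                                 .......
                                        
26.2667 [ 0.3634  0.441  -0.0014] [-3.1  5.2  8. ] 0.05380942689265119 24.087575879821088
```

>>> move_arm(moves=[-0.0001, 0.0005, -0.001, 0, 0.045, -0.0003, 0.001, -0.002, 0, 0.045, -0.0004, 0.0015, -0.003, 0, 0.045, -0.0005, 0.002, -0.004, 0, 0.045, -0.0005, 0.002, -0.004, 0, 0.045])

```text
clock: 26.68
tcp_pos: [0.3632, 0.4435, -0.005]
orientation: [-0.002, 0.612, 0.791, 0.003]
wrist_force: [-5.2, 7.2, 10.9]
finger_gap: 0.054
grip_force: 25.6
```

```bash
python3 asc.py|sed -n '8,18p;35p'
```

```text
....:-==*#########***#******++****+**
  ...........::-=+##*#***+*++++****++++*
  ...............:::-==++=+++++***+++***
:.::....::-=*#%@@@@@@@@@%#*+==+**++++***
::::--:-===+##**++++=+++**##+===--==++**
:..--:=+++++++++++=============++-==-::-
. :--:###**********+++++++++****##-==-::
 .--:=%@@@@@@%%%%%%%%%%%%%%%%%@@@%====::
 --- *@@@@@@@@@@@@@@@@@@@@@@@@@@@@*-===:
:--..%@@@@@@@@@@@@@@@@@@@@@@@@@@@@#:-==-
=*+..%@@@@@@@@@@@@@@@@@@@@@@@@@@@@%:-#*=
26.7333 [ 0.3632  0.4435 -0.0049] [-5.3  7.4 10.7] 0.05393235577023723 25.59594705244308
```

>>> move_arm(moves=[-0.0001, 0.0004, -0.001, 0, 0.045, -0.0002, 0.0008, -0.002, 0, 0.045, -0.0004, 0.0014, -0.003, 0, 0.045, -0.0005, 0.002, -0.004, 0, 0.045, -0.0005, 0.002, -0.004, 0, 0.045])

```text
clock: 27.15
tcp_pos: [0.3628, 0.4458, -0.009]
orientation: [-0.002, 0.612, 0.791, 0.003]
wrist_force: [-4.0, 7.8, 10.5]
finger_gap: 0.0537
grip_force: 27.0
```

```bash
python3 asc.py|sed -n '8,18p;35p'
```

```text
.:-=+*#############***********+++***++*
   ....::-=+*######********+++++***++++*
  ............:-=++*##*++=++++*****++***
   .....::---==+++==+***+++===+**++++***
....:::-===+*##############+===+=-==++**
:..--:=***######******+++++++++++====++*
. :--:#%@@@@@@@@@@@@@@@@@@@@@@@@%#-==-::
 .--.=%@@@@@@@@@@@@@@@@@@@@@@@@@@%====::
 :-: *%@@@@@@@@@@@@@@@@@@@@@@@@@@@*-===:
:--..#@@@@@@@@@@@@@@@@@@@@@@@@@@@@#:-==-
=*+ .%@@@@@@@@@@@@@@@@@@@@@@@@@@@@#:-**=
27.2 [ 0.3627  0.4457 -0.009 ] [-4.7  6.9 10.1] 0.05374913984104885 26.99777553437343
```

>>> move_arm(moves=[0, 0, 0.02, 0, 0.045, 0, 0, 0.045, 0, 0.045, 0.005, -0.02, 0.045, 0, 0.045, 0.01, -0.04, 0.045, 0, 0.045, 0.0128, -0.0504, 0.045, 0, 0.045, 0.0128, -0.0504, 0.045, 0, 0.045, 0.0128, -0.0504, 0.03, 0, 0.045, 0.0128, -0.0504, 0.02, 0, 0.045, 0.0128, -0.0504, 0.0145, 0, 0.045, 0.0128, -0.0504, 0.0145, 0, 0.045])

```text
clock: 28.03
tcp_pos: [0.3739, 0.391, 0.0016]
orientation: [-0.001, 0.613, 0.79, -0.002]
wrist_force: [-0.4, -0.4, -1.8]
finger_gap: 0.0537
grip_force: 26.1
```

>>> move_arm(moves=[0, 0, -0.0015, 0, 0.045, 0, 0, -0.003, 0, 0.045, 0, 0, -0.003, 0, 0.045])

```text
clock: 28.28
tcp_pos: [0.3755, 0.3921, 0.0007]
orientation: [0.0, 0.613, 0.79, 0.0]
wrist_force: [-0.6, 0.1, -1.9]
finger_gap: 0.054
grip_force: 26.1
```

```bash
python3 asc.py|sed -n '4,30p;35p'; python3 base.py|tail -1
```

```text
:::::::...............:::::::..........:
:::----:::::::::::::::::::::::::::::::::
********************************++++++++
%%%%%%%%%%%%%%%%%%%%%%##################
%%%%%%%%%%%%%%%%%%%%%%%#################
%%%%%%%%%%%%%%%%%%%%%%%%%%%%%%%%%%%%%%%%
%%%%%%%%%%%%%%%%%%%%%%%%%%%%%%%%%%%%%%%%
%%%%%%%%%#***###%%%%%%%######%%%%%%%%%%%
%%%#==-+====+**************+=-=+===+%%%%
%#*=-:=+++++++++++++==============-=+##%
: .-::*#%%%%@@%%%%%%%%%%%%%%%%%%#*-==::=
 .::.-#%@@@@@@@@@@@@@@@@@@@@@@@@%%=-=-::
 ::: +%%@@@@@@@@@@@@@@@@@@@@@@@@@%+:==-:
.::. *%@@@@@@@@@@@@@@@@@@@@@@@@@@%*:-==-
=+= .#%@@@@@@@@@@@@@@@@@@@@@@@@@@@#::**=
 =%..#%@@@@@@@@@@@@@@@@@@@@@@@@@@@#.-@=:
   ..%@@@@@@@@@@@@@@@@@@@@@@@@@@@@#.::::
   .:%@@@@@@@@@@@@@@@@@@@@@@@@@@@@#.:..:
   ..%@@@@@@@@@@@@@@@@@@@@@@@@@@@@*.:...
   .:%@@@@@@@@@@@@@@@@@@@@@@@@@@@@+:....
    .%@@@@@@@@@@@@@@@@@@@@@@@@@@@@+:....
    :%@@@@@@@@@@@@@@@@@@@@@@@@@@@@%:....
    .#@@@@@@@@@@@@@@@@@@@@@@@@@@@%#:....
     +@@@@@@@@@@@@@@@@@@@@@@@@@@@%=:....
     :@%%%%%%%@@@@@@@@@@@@%%%%%%@%:::...
      %:       .:=+**+=:.....:::+*::....
      .                    .....::......
28.3333 [0.3755 0.3921 0.0008] [-0.5 -0.8 -1.2] 0.053821026695539925 26.05802863160079
tcp [0.3755 0.3921 0.0009] 0.2871454516773716 E rows [[317.0, 224.0], [317.0, 210.0]]
```

>>> move_arm(moves=[0, 0, -0.001, 0, 0.045, 0, 0, -0.002, 0, 0.045, 0, 0, -0.003, 0, 0.045, 0, 0, -0.003, 0, 0.045])

```text
clock: 28.72
tcp_pos: [0.3753, 0.3917, -0.0025]
orientation: [0.0, 0.613, 0.79, -0.0]
wrist_force: [0.3, -0.5, -1.1]
finger_gap: 0.054
grip_force: 26.1
```

>>> move_arm(moves=[-0.0007, 0.0029, 0, 0, 0.045, -0.0014, 0.0058, 0, 0, 0.045, -0.002, 0.0078, 0, 0, 0.045, -0.0025, 0.0097, 0, 0, 0.045, -0.0025, 0.0097, 0, 0, 0.045])

```text
clock: 29.13
tcp_pos: [0.3733, 0.4006, -0.0022]
orientation: [0.001, 0.613, 0.79, -0.001]
wrist_force: [0.5, -4.6, 1.8]
finger_gap: 0.0537
grip_force: 26.1
```

>>> move_arm(moves=[-0.0005, 0.0019, 0, 0, 0.045, -0.001, 0.0039, 0, 0, 0.045, -0.001, 0.0039, 0, 0, 0.045])

```text
clock: 29.38
tcp_pos: [0.3726, 0.4035, -0.0016]
orientation: [0.002, 0.613, 0.79, -0.001]
wrist_force: [0.6, -8.9, 8.1]
finger_gap: 0.0538
grip_force: 25.3
```

```bash
python3 asc.py|sed -n '6,16p;35p'; python3 base.py|tail -1
```

```text
::::...........:.........::::::::.:.....
::::::::.::...........:::::::::::::.....
::::::::::::::::::::::::::::::::::::::::
-----------------------:-------------:::
#################################*******
%%%%%%%%%%%%%%%%%%%%%%%#################
%%%#==-++++++*************++++**=-=+%%%#
%##=-:-+*###%%%%%%%%%%#######***+--=+##%
: .--.*#%@@@@@@@@@@@@@@@@@@@@@@%%*-==::=
 .--.-#%@@@@@@@@@@@@@@@@@@@@@@@@%#--=-::
 :-: +%%@@@@@@@@@@@@@@@@@@@@@@@@@%=:==-:
29.4333 [ 0.3726  0.4035 -0.0015] [ 0.7 -9.2  8.1] 0.05406588683763078 25.310133840030176
tcp [ 0.3726  0.4035 -0.0015] 0.29899181256463175 E rows [[317.0, 246.0], [317.0, 233.0]]
```

>>> move_arm(moves=[-0.0004, 0.0015, 0.0003, 0, 0.045, -0.0008, 0.003, 0.0005, 0, 0.045, -0.0012, 0.0045, 0.0007, 0, 0.045, -0.0015, 0.006, 0.001, 0, 0.045, -0.0015, 0.006, 0.001, 0, 0.045])

```text
clock: 29.9
tcp_pos: [0.371, 0.4104, -0.0004]
orientation: [0.001, 0.613, 0.79, -0.0]
wrist_force: [1.2, -5.9, 7.1]
finger_gap: 0.0542
grip_force: 24.4
```

```bash
python3 asc.py|sed -n '8,35p'; python3 base.py|tail -1
```

```text
:::::::::::..:::.........::::::::::::...
:::::::::::::::::....::.::::::::::::::..
::::----------::::::::::::::--------::::
---=============++++++====----==--------
%%%#==-+***#%%%@@@@@@@@@@%%%#***=-==####
%#*=-::+#%%%@@@@@@@@@@@@@@@@@%%#+:--+**#
: .--.=#%%@@@@@@@@@@@@@@@@@@@@@%#=:=-::=
 .--..*%%@@@@@@@@@@@@@@@@@@@@@@%%*:-=-::
 :-: -#%@@@@@@@@@@@@@@@@@@@@@@@@%#-:==-:
:--. +%%@@@@@@@@@@@@@@@@@@@@@@@@@%=:-==:
=*+  *%@@@@@@@@@@@@@@@@@@@@@@@@@@%+:-**=
 +%..#%@@@@@@@@@@@@@@@@@@@@@@@@@@%*.-@=:
   ..#%@@@@@@@@@@@@@@@@@@@@@@@@@@@#.::::
   .:%@@@@@@@@@@@@@@@@@@@@@@@@@@@@#::..:
   .-%@@@@@@@@@@@@@@@@@@@@@@@@@@@@%::...
   .-%@@@@@@@@@@@@@@@@@@@@@@@@@@@@%:....
    -%@@@@@@@@@@@@@@@@@@@@@@@@@@@@%:....
    -%@@@@@@@@@@@@@@@@@@@@@@@@@@@@%:....
    .%@@@@@@@@@@@@@@@@@@@@@@@@@@@@#::...
.    *@@@@@@@@@@@@@@@@@@@@@@@@@@@@+::..:
     :@%%%%%%%@@@@@@@@@@@@%%%%%%@%-::...
      %:       .:=+#*+=::....:::+*:::...
      .                   ......:::.....
..                          ..........:.
                               .........
                                    .   
                                        
29.95 [ 3.711e-01  4.104e-01 -4.000e-04] [-0.1 -6.2  8. ] 0.05359249758232028 24.36105554283131
tcp [ 3.710e-01  4.104e-01 -4.000e-04] 0.30598599209107447 E rows [[316.0, 257.0], [316.0, 244.0]]
```

>>> move_arm(moves=[-0.0004, 0.0017, 0, 0, 0.045, -0.0008, 0.0034, 0, 0, 0.045, -0.0012, 0.0051, 0, 0, 0.045, -0.0017, 0.0068, 0, 0, 0.045, -0.0021, 0.0085, -0.0005, 0, 0.045, -0.0025, 0.01, -0.001, 0, 0.045, -0.0029, 0.0115, -0.0015, 0, 0.045, -0.0033, 0.013, -0.002, 0, 0.045, -0.0033, 0.013, -0.002, 0, 0.045])

```text
clock: 30.75
tcp_pos: [0.3681, 0.423, -0.0018]
orientation: [0.002, 0.613, 0.79, -0.0]
wrist_force: [0.1, -8.1, 12.1]
finger_gap: 0.0537
grip_force: 23.4
```

```bash
python3 asc.py|sed -n '8,35p'; python3 base.py|tail -1
```

```text
:::::::::::::::::::-++-::..............:
::::-::::::::::::::::-----::::::....... 
-::---::::::--=++**##**+==-::----:::....
--:::::::--+*##%%%%%%%%%%%#*=-------::::
------::-+*#%%%%%@@@@@@@%%%%#*=-:-=--:::
-::--:.:+##%%%@@@@@@@@@@@@@%%%#+::==----
. :--..+#%%%@@@@@@@@@@@@@@@@@%%#=::==:::
 .--: -#%%%@@@@@@@@@@@@@@@@@@@%%#::-==::
.--- .*#%%@@@@@@@@@@@@@@@@@@@@@%%+::==-:
:--. -#%%@@@@@@@@@@@@@@@@@@@@@@@%#::-==:
=*+. +%%@@@@@@@@@@@@@@@@@@@@@@@@%%-.-**=
 +%: #%%@@@@@@@@@@@@@@@@@@@@@@@@@%+.=@=:
   :.#%@@@@@@@@@@@@@@@@@@@@@@@@@@%#.-:::
   :-%%@@@@@@@@@@@@@@@@@@@@@@@@@@@%::..:
   :=%%@@@@@@@@@@@@@@@@@@@@@@@@@@@%-:...
   .+%%@@@@@@@@@@@@@@@@@@@@@@@@@@@%=....
    *%%@@@@@@@@@@@@@@@@@@@@@@@@@@@%+....
    =%%@@@@@@@@@@@@@@@@@@@@@@@@@@@%-....
    .%@@@@@@@@@@@@@@@@@@@@@@@@@@@@#:....
.    *@@@@@@@@@@@@@@@@@@@@@@@@@@@@+::..:
     :@%%%%%%%@@@@@@@@@@@@%%%%%%%%-::...
      %:      ..-=*##+=-:....:::+*::....
      .                   ......::......
..                          ..........:.
                               .........
                                   .....
                                        
30.8 [ 0.3681  0.423  -0.0018] [-0.3 -8.  12.7] 0.05378384741733378 23.410429816431133
tcp [ 0.3682  0.4229 -0.0018] 0.31890036543857775 E rows [[316.0, 279.0], [316.0, 266.0]]
```

>>> move_arm(moves=[-0.0005, 0.002, -0.0005, 0, 0.045, -0.001, 0.004, -0.001, 0, 0.045, -0.0015, 0.006, -0.002, 0, 0.045, -0.002, 0.008, -0.003, 0, 0.045, -0.002, 0.008, -0.003, 0, 0.045])

```text
clock: 31.27
tcp_pos: [0.3668, 0.431, -0.0036]
orientation: [0.003, 0.614, 0.79, 0.0]
wrist_force: [-0.1, -8.6, 18.5]
finger_gap: 0.0541
grip_force: 18.0
```

>>> move_arm(moves=[0, 0, 0.015, 0, 0.045, 0, 0, 0.03, 0, 0.045, 0.005, -0.02, 0.03, 0, 0.045, 0.01, -0.04, 0.03, 0, 0.045, 0.0155, -0.0605, 0.03, 0, 0.045, 0.0155, -0.0605, 0.03, 0, 0.045, 0.0155, -0.0605, 0.015, 0, 0.045, 0.0155, -0.0605, 0.007, 0, 0.045, 0.0155, -0.0605, 0.003, 0, 0.045, 0.0155, -0.0605, 0.003, 0, 0.045])

```text
clock: 32.1
tcp_pos: [0.3795, 0.3716, -0.0046]
orientation: [-0.0, 0.613, 0.79, -0.001]
wrist_force: [0.1, -0.2, -1.2]
finger_gap: 0.0537
grip_force: 19.2
```

```bash
python3 asc.py|sed -n '6,35p'; python3 base.py|tail -1
```

```text
%%%%%%%@@%%%%%%@@@@@%%%%%%%%%%%%@%%%%%%%
%%%%%%%@%%%%%%%@@@@@@%%%%%%%%%%@@%%%%%%%
%%%%%%%@@%%%%%%@@@@@@%%%%%%%%%%@@%%%%%%%
%%%%%%%@@%%%%%%%@@@@@%%%%%%%%%%@@%%%%%%%
%%%%%%%@@%%%%%%%@@@@@%%%%%%%%%%@@%%%%%%%
%%%%%%%@@%%%%%##***+++**##%%%%%@@%%%%%%%
%%%%==-*@@%#*++********++++*#%%@+=++%%%%
%##=-:.=@#++***########****+++%@-:-=+#%%
: .--..-*++**##############**++#:::==::+
 .--.  :+**####%%%%%%%%%#####*++:.:-=-::
 :-:  .=+*###%%%%%%%%%%%%%%###*+-..:-=-:
:--.  -+*###%%%%%%%%%%%%%%%%###*+:..:--:
=*+  .+*###%%%%%%%%%%%%%%%%%%###*=..:**=
 =#. :**##%%%%%%%%%%%%%%%%%%%%###*..-%=.
   . =*###%%%%%%%%%%%%%%%%%%%%%##*-.:...
   . +*##%%%%%%%%%%%%%%%%%%%%%%##*=.....
   ..*###%%%%%%%%%%%%%%%%%%%%%%###+.....
   .:*###%%%%%%%%%%%%%%%%%%%%%%###*:....
    -*###%%%%%%%%%%%%%%%%%%%%%%###*-. . 
    -*###%%%%%%%%%%%%%%%%%%%%%####*:..  
    .*##%%%%%%%%%%%%%%%%%%%%%%####+...  
.    =##%%%%%%%%%%%%%%%%%%%%%%####-... .
     :##**####%%%%%%%%%%%%#####*#*..... 
      *.       .:=+#*+=:.. .....==..... 
      .                       ......... 
..                                    ..
                                        
                                        
                                        
32.15 [ 0.3799  0.3719 -0.004 ] [-0.3  0.2 -1.1] 0.05381871222116921 19.171235595449616
tcp [ 0.3803  0.3722 -0.0035] 0.26670591119170173 E rows [[318.0, 190.0], [318.0, 174.0]]
```

>>> move_arm(moves=[0, 0, -0.001, 0, 0.045, 0, 0, -0.002, 0, 0.045, -0.0005, 0.002, -0.003, 0, 0.045, -0.001, 0.004, -0.004, 0, 0.045, -0.0015, 0.006, -0.005, 0, 0.045, -0.0015, 0.006, -0.005, 0, 0.045])

```text
clock: 32.7
tcp_pos: [0.379, 0.3783, -0.0085]
orientation: [-0.0, 0.613, 0.79, 0.0]
wrist_force: [-0.3, -0.0, -2.5]
finger_gap: 0.0537
grip_force: 19.2
```

```bash
python3 asc.py|sed -n '10,35p'
```

```text
%%%%@@@@@%%%%%@@@@@@@@@%%%%%%%@@@%%%%%%%
%%%%@@@@@@%%%%%#***+++**##%%%%@@@%%%%%%%
%%%%==-*@@%#*++*********+++*#%@@+=++%%%%
%##=-:.=@#++**##########***++*%@-:==*#%%
- :--..-*+**#####%%%%%#####**++%:::==::+
 .--. .-+**###%%%%%%%%%%%%###**+:.:-==::
 :-:  .+**##%%%%%%%%%%%%%%%%##**=..:==-:
:--.  -+*##%%%%%%%%%%%%%%%%%%##*+:..-==:
=*+  .+*##%%%%%%%%%%%%%%%%%%%%##*=..:**=
 +%. :*###%%%%%%%%%%%%%%%%%%%%%##*..-%=:
   . =*##%%%%%%%%%%%%%%%%%%%%%%##*-.:...
   . +###%%%%%%%%%%%%%%%%%%%%%%%##=.:...
   ..*##%%%%%%%%%%%%%%%%%%%%%%%%##*.....
   .:*##%%%%%%%%%%%%%%%%%%%%%%%%##*:....
    -*##%%%%%%%%%%%%%%%%%%%%%%%%##*-....
    -*##%%%%%%%%%%%%%%%%%%%%%%%%##*:... 
    .*##%%%%%%%%%%%@%%%%%%%%%%%%##*.... 
.    +##%%%%%%%%%%%%%%%%%%%%%%%###-.....
     :##*#####%%%%@@@@@%%%########:.... 
      *.       .:=+#*+=:.. .....=+..... 
      .                       ......... 
..                               .......
                                        
                                        
                                        
32.75 [ 0.379   0.3781 -0.0084] [-0.2 -0.7 -2. ] 0.05401077433546138 19.172723101082738
```

>>> move_arm(moves=[0, 0, -0.001, 0, 0.045, 0, 0, -0.0015, 0, 0.045, 0, 0, -0.0015, 0, 0.055, 0, 0, -0.0015, 0, 0.057, 0, 0, -0.0015, 0, 0.06, 0, 0, -0.0015, 0, 0.064, 0, 0, -0.0015, 0, 0.068, 0, 0, -0.0015, 0, 0.068, 0, 0, -0.0015, 0, 0.068])

```text
clock: 33.5
tcp_pos: [0.3792, 0.3779, -0.0098]
orientation: [0.0, 0.613, 0.79, 0.0]
wrist_force: [-0.5, 0.7, -0.3]
finger_gap: 0.0682
grip_force: 0.0
```

>>> move_arm(moves=[0, 0, 0.02, 0, 0.068, 0, 0, 0.05, 0, 0.068, 0, 0, 0.09, 0, 0.068, 0, 0, 0.13, 0, 0.068, 0, 0, 0.17, 0, 0.068, 0, 0, 0.2, 0, 0.068, 0, 0, 0.22, 0, 0.068, 0, 0, 0.22, 0, 0.068, 0, 0, 0.22, 0, 0.068])

```text
clock: 34.25
tcp_pos: [0.3799, 0.3784, 0.2115]
orientation: [0.0, 0.613, 0.79, 0.002]
wrist_force: [1.4, -0.3, -1.2]
finger_gap: 0.0679
grip_force: 0.0
```

```bash
python3 - <<'E'
from h import *
c=cam('wrist'); t=env.get_state()['tcp_pos']; out=np.array([-.247,.969,0])
u,v=proj(c,[[.378,.378,.03]])[0].astype(int); print(u,v)
g=cv2.cvtColor(c['pixels'],cv2.COLOR_RGB2GRAY)[v-50:v+50,u-50:u+50]; s=cv2.resize(g,(67,40),interpolation=cv2.INTER_AREA)
print('\n'.join(''.join(' .:-=+*#%@'[min(9,int((k/256)**1.5*10))] for k in r) for r in s))
a=np.linspace(0,6.3,60); ctr=np.array([.378,.378,0])
for r,z in ((.028,.057),(.023,.057),(.026,.006)): p=proj(c,np.c_[ctr[0]+r*np.cos(a),ctr[1]+r*np.sin(a),0*a+z])-[u-50,v-50]; p=p*[.67,.4]; print(r,z,p.min(0).round(1),p.max(0).round(1))
print(t,env.get_state()['wrist_force'])
E
python3 chk.py | tail -4
```

```text
317 180
:::::::::::::::::........::...................::::::-==**++++***++*
::::::::::::::::..........:....................:::.....:::-=+***++*
::::::::::::::.............:::................................:--==
..:::::::::::::..............:...............................::::::
...::::::::::::::::::::::::::::::::::::.:.......::::........:::::::
++==*********************************************++++++++++++*+==++
*#**%%%%%%%%%%%%%%%%%%%%%%%%%%%%%%%%%#########################****#
#*#+*#################################*##*########************++**#
#*#+*%%%%%%%%%%%%%%%%%%%%%%%%%%%%%%%%%%%%%%%%%%%%%%%%%%%%%%%%%++**#
**#**%%%%%%%%%%%%%%%%%%%%%%%%%%%##***##%%%%%%%%%%%%%%%%%%%%%%%++***
**#*+%%%%%%%%%%%%%%%%%%%%%%%#*==========+*#%%%%%%%%%%%%%%%%%%%+****
**#*+#%%%%%%%%%%%%%%%%%%%#*================+*%%%%%%%%%%%%%%%%#+**#*
+*#*+#%%%%%%%%%%%%%%%%%%*====+*#%@@@@@%##++==+#%%%%%%%%%%%%%%#+**#+
+##*+#%%%%%%%%%%%%%%%%#+==+#@@@@@@@@@@@@@@@#*==*%%%%%%%%%%%%%#+*##*
*%%#+#%%%%%%%%%%%%%%%%+=*%@@@@@@@@@@@@@@@@@@@%*+*%%%%%%%%%%%%#+#%%*
*###+#%%%%%%%%%%%%%%%+=#@@@@@@@@@@@@@@@@@@@@@@@#+#%%%%%%%%%%%#+*##*
+*##
[... 1270 characters left out ...]
%%%%%%#%%%**##*::
::+##*+%%%%%%%%%%%%%%@@@@%%%%%%%%%%%%%%%%%%%%%%%%%%%%%%%##%%**##+::
::*##*+%%%%%%%%%%%%%%%%@@%%%%%%%%%%%%%%%%%%%%%%%%%%%%%%%##%%+*##+::
::*##**%%%%%%%%%%%%%%%%%%%%%%%%%%%%%%%%%%%%%%%%%%%%%%%%%####+*##*::
..+*#*+%%%%%%%%%%%%%%%%%%%%%%%%%%%%%%%%%%%%%%%%%%%%%%%%%####+*##*::
..=*##+%%%%%%%%%%%%%%%%%%@%%%%%%%%%%%%%%%%%%%%%%%%%%%%%%%#%#+*##+::
0.028 0.057 [17.  12.4] [50.3 31.6]
0.023 0.057 [20.  14.2] [47.3 30. ]
0.026 0.006 [20.3 10.4] [47.1 26. ]
[0.37904668 0.37782114 0.20992029] [-0.28829704 -0.82780565  0.35947696]
white (302, 318, 29, 25)
scene red (304, 158, 14, 12) expect upright cap centre [[313. 164.]]
scene white [(303, 167, 16, 16)]
[0.37831485 0.3772904  0.20853838]
```

The pot's mouth is up: its rim ellipse matches an upright pot standing inside the rails. The jar is unchanged and the arm is clear, so I'll hand in.

```bash
python3 -c "
from workcell import env
print(env.hand_in())"
```

```text
the job is handed in; nothing more can be done
None
```

I handed the job in at about 34 s of the 70 s. The last camera checks showed the jar upright on its base and the pot mouth up, both inside the tray's rails. I never moved the arm near the two small jars, but I didn't re-measure them at the end. The hand-in returned no verdict.

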